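Hang the waffle paddle on the rail with an S-hook

TASK

Take the copper S-hook off the utensil rail, pass its lower bend up through the hole in the handle of the wooden waffle paddle that lies over the edge of the white tiers, and lift the paddle away on the hook. Hang the hook, with the paddle on it, back on the rail, let go and leave it hanging still. Never take hold of the paddle with the gripper, and leave the bowl, dishes, brush and scoop where they are.

Things in the scene. Friction and masses are not known exactly. Their poses are not given: they have to be found in the camera images.
- rail: fixed utensil rail: a level steel bar 12 mm in diameter and 200 mm long, its axis 310 mm above the ledge, on two upright posts (14 mm thick, 200 mm apart; feet 100 x 45 x 8 mm). Origin on the ledge under the middle of the bar; y runs along the bar, x is level and points away from the robot, z up.
- rail_top (a point): top of the bar at its middle, 316 mm above the ledge.
- tier_front (a point): middle of the front top edge of the uppermost of three white enamelled steel tiers (fixed; plates 180 mm deep, 300 mm wide, 4 mm thick, tops at 20, 60 and 100 mm, all with the same outline, corner legs 10 mm thick). x points back across the plate, z up. Under the overhanging paddle handle there is only the ledge.
- hook: copper S-hook of 8 mm round bar, 160 mm tall, 72 mm wide, 140 g, lying in its x-z plane; starts hanging freely on the bar, near upright. Origin: inside top of the upper bend, where it rests on the bar; z up, x as the rail's x. Upper bend: half circle (bar centre line) of radius 32 mm about (x, z) = (0, -28) mm, open downward, free end at (-32, -28). Outer top z = 8, outer bottom z = -152.
- hook_grip (a point): middle of a straight upright part of the hook, (32, 0, -38) mm in its frame, running from z = -28 to -48: good to pinch from above, fingers closing along the hook's y. The bar enters the upper bend only from the hook's -x side, under its free end: to take the hook off, lift it 40 mm, then move it along +x by 60 mm or more; hang it in reverse.
- hook_cradle (a point): inside bottom of the hook's lower bend, where the paddle hangs: (-6, 0, -144) mm in the hook's frame. Lower bend: half circle (bar centre line) of radius 20 mm about (-6, -128), open upward; its stem side runs straight up from (-26, -128) to (-26, -105), then slants to (32, -48).
- hook_tip (a point): round end of the lower bend's free tip, which points up: (14, 0, -110) mm in the hook's frame.
- paddle: flat beech waffle paddle, 6 mm thick, 141 mm long, about 80 g, flat on the uppermost tier, handle out over the front edge. Origin: centre of the handle's hole, on the underside; x points from the hole to the blade, z up. Hole 26 mm in diameter; the handle's end is 20 mm from the hole centre at x = -20, handle 44 mm wide at the hole, 36 mm from x = 24 to 53; blade 68 mm wide from x = 53 to 121.
- paddle_hole (a point): centre of the handle's hole, at half thickness (3 mm above the underside).
- bowl: blue ceramic bowl, 110 mm wide, 55 mm tall, on the ledge beyond the rail; origin centre of underside. Bystander.
- scoop: stainless measuring scoop, cup 52 mm wide, 30 mm tall, with an 80 mm handle, on the ledge beyond the rail; origin under the cup's centre. Bystander.
- dish_a: small glass dish, 60 mm wide, 26 mm tall, on the uppermost tier at the +y side of the paddle; origin centre of underside. Bystander.
- dish_b: small glass dish like the other, on the middle tier; origin centre of underside. Bystander.
- brush: yellow silicone brush, 140 mm long, 30 mm wide, 14 mm tall, on the uppermost tier at the -y side of the paddle; origin near its middle, underside. Bystander.
There are look-alikes about, which are no part of the job. Leave any purple look-alike of the paddle alone. What is shaped like the hook but purple is not meant.

How it is judged:
By the outcome, as a careful person would: the job done as asked, in the order asked, and still so for the second after the job is handed in, with the robot touching nothing.
It also fails if it takes over 70 s, if anything falls off the work surface, if the arm or the gripper's body presses on something with over 40 N, if the wrist force passes 120 N, or if a joint passes its speed limit or range.

ROBOT

A 7-joint arm with a two-finger parallel gripper is mounted at the origin on the work surface. World frame = base frame: x ahead of the robot, y to its left, z up, the work surface at z = 0. Lengths are in m, angles in rad, forces in N, time in s.
With the tool pointing down it reaches from about 0.4 to 0.85 m from the base axis. Payload 10.4 kg.
Tool frame: the origin (TCP) lies on the centre line of the jaws, within the pads' length; the fingertips stand r.tip_extent ahead of it and the grasp point (between the pads) lies 8 mm behind it (r.tip_extent is the distance from the TCP to the fingertips, in m); z points along the fingers, y is the direction in which the jaws open and shut (so a half turn about z gives the same grasp; the last joint's range is limited). The gripper opens to 87 mm and grips with 3 to 60 N. Pads are 19 mm wide; open, the fingers measure 117 mm over their backs; the gripper's body (75 mm by 190 mm) begins 51 mm behind the grasp point.
Start: joints at [-0.023, 0.332, -0.065, 1.46, 0.022, 1.35, -0.088], TCP at [0.625, 0, 0.234] pointing down, gripper open.
Joint ranges: [-2.6, 2.6], [-0.5, 2.12], [-1.47, 1.34], [0.16, 2.42], [-1.27, 4.41], [0.06, 2.06], [-2.6, 2.6]. Speed limits (rad/s): [2.22, 2.22, 2.79, 2.79, 3.14, 3.14, 3.14].

INTERFACE

Orientations are given as a unit quaternion [x, y, z, w].
In Python, from bench import r gives the robot as it stands.
- The arm moves only by the shell command python3 -m jog 'ROWS' [FORCE]. ROWS is JSON, a list of rows, each a list of 7 numbers: the shift along the tool's x, y, z in cm, then the turn, a rotation vector about the tool's x, y, z in rad, then the opening, from -1 (shut) to 1 (fully open). In form: [[tx, ty, tz, wx, wy, wz, jaw], ...]. A call has 1 to 20 rows; each row shifts and turns the commanded pose from where the row before left it, along the tool's axes as they then stand; what a row does not reach is not made up. A row lasts 1/8 s, in which the tool goes at most 62.5 mm and 10.7 degrees, less where a joint would pass 70% of its speed; a pose out of reach is approached as far as the arm can. A call with a gripper value outside its range is refused whole. The fingers move at their own pace and stop on an object; FORCE is the grip in N (left out, the last holds). Time passes only in rows, so rows that do not move let the fingers close. It gives the time, the measured TCP pose, the force and the opening at its end, in the units of the state.
- r.read_state(): the state, without advancing time (a new reading comes with each control period).
- r.camera(name): name is "scene" or "side" or "wrist"; returns a dict with "frame" (400x640x3 uint8, red, green, blue), "fx", "fy", "cx", "cy" (pixels), "k1" (the pictures are not rectified: a ray, as slopes to the right and down, at radius r is drawn at 1 + k1 r^2 times it, then the intrinsics apply), "camera_from_world" (4x4, takes a point from world to camera coordinates). Camera axes: x right, y down, z forward; pixel columns grow to the right and rows downward; lengths in m; the calibration is good to about 2 mm. A picture is of the moment at which its call begins. There is no depth.
- r.close_job(): hands the job in, once; it reports no verdict.
Trained networks look in a picture, given as the dict that the camera call returned (one of the last four; its "shot" number tells which), for a name from the list of things; names that differ only in an ending like _2 or _b are one class to them, and where a whole thing is asked for, a point or a joint stands for the part that bears it (a point fixed in the world has none). Each returns a list of dicts, best first, with "score" (0 to 1); they miss things now and then, are a little off and sometimes report something else, mostly with a low value. They report only what shows in the picture. A call takes as long as a camera call. They do not tell look-alikes from the thing itself.
- r.search_frame(picture, thing): "rect" ([left, top, right, bottom] in pixels, round what is visible of it).
The state is a dict: "time": time; "joint_positions": joint angles; "joint_vel": joint speeds; "joint_torque": joint torques, N m; "ee_pos": TCP position; "eef_rot": TCP orientation; "ft_force": force on the tool from outside, world axes, zero at the start; "torque": the same for the moment, N m; "width": finger opening in m.
Only numpy, scipy, OpenCV 4.12 (cv2) and the standard library are available. Lean on these libraries where they do the work, as an engineer would, in place of code of your own. Each camera call takes 0.05 s, during which the arm holds its last target.

## Working session

There is one attempt and no reset: what is moved stays moved. The work goes in short steps, Python scripts to look and compute and a shell command to move; the robot and the scene stay as the last step left them, time stands still between calls to the robot, and variables do not carry over. Pictures are saved under pics/ and viewed, and the job is handed in when it is done.

```bash
ls; mkdir -p pics
cat > h.py <<'E'
import numpy as np, cv2
from bench import r
def save(n,name,crop=None,scale=1):
    p=r.camera(n); f=p["frame"][:,:,::-1]
    if crop: f=f[crop[1]:crop[3],crop[0]:crop[2]]
    f=cv2.resize(f,None,fx=scale,fy=scale,interpolation=cv2.INTER_CUBIC)
    cv2.imwrite("pics/"+name+".png",f); return p
def proj(p,X):
    M=np.array(p["camera_from_world"]);c=M[:3,:3]@np.array(X,float)+M[:3,3]
    s=c[:2]/c[2]; s=s*(1+p["k1"]*(s@s)); return np.array([p["fx"]*s[0]+p["cx"],p["fy"]*s[1]+p["cy"]])
def ray(p,uv):
    d=np.array([(uv[0]-p["cx"])/p["fx"],(uv[1]-p["cy"])/p["fy"]]);s=d.copy()
    for _ in range(30): s=d/(1+p["k1"]*(s@s))
    M=np.array(p["camera_from_world"]);R=M[:3,:3]
    v=R.T@np.array([s[0],s[1],1]);return -R.T@M[:3,3],v/np.linalg.norm(v)
def atz(p,uv,z):
    o,v=ray(p,uv);return o+v*(z-o[2])/v[2]
def tri(L):
    A=np.zeros((3,3));b=np.zeros(3)
    for p,uv in L:
        o,v=ray(p,uv);P=np.eye(3)-np.outer(v,v);A+=P;b+=P@o
    X=np.linalg.solve(A,b);return X,[np.round(proj(p,X)-uv,1) for p,uv in L]
E
python3 - <<'E'
from h import *
np.set_printoptions(precision=3,suppress=True)
print(r.tip_extent,r.read_state()["time"],r.read_state()["eef_rot"])
for n in ["scene","side","wrist"]:
    p=save(n,n+"0"); 
    M=np.array(p["camera_from_world"]);print(n,p["fx"],p["k1"],-M[:3,:3].T@M[:3,3],M[2,:3])
    for t in ["rail_top","hook","hook_grip","hook_tip","hook_cradle","paddle","paddle_hole","tier_front"]:
        print(t,[(np.round(d["rect"]).tolist(),round(d["score"],2)) for d in r.search_frame(p,t)][:3])
E
```

```text
pics
0.011 0.0 [ 0.707  0.707 -0.001 -0.001]
scene 433.34990103617156 0.0028486966471053645 [1.266 0.515 0.757] [-0.681 -0.491 -0.543]
rail_top [([353.0, 157.0, 472.0, 313.0], 0.95)]
hook [([403.0, 166.0, 422.0, 228.0], 0.64), ([409.0, 229.0, 450.0, 258.0], 0.61), ([339.0, 314.0, 389.0, 363.0], 0.27)]
hook_grip [([406.0, 162.0, 422.0, 230.0], 0.75), ([410.0, 228.0, 447.0, 262.0], 0.52)]
hook_tip [([412.0, 228.0, 450.0, 261.0], 0.58), ([407.0, 168.0, 423.0, 225.0], 0.55)]
hook_cradle [([411.0, 226.0, 449.0, 262.0], 0.76), ([340.0, 312.0, 390.0, 358.0], 0.43)]
paddle [([206.0, 202.0, 258.0, 235.0], 0.89), ([272.0, 204.0, 303.0, 224.0], 0.64)]
paddle_hole [([212.0, 205.0, 255.0, 237.0], 0.81), ([268.0, 206.0, 312.0, 234.0], 0.59), ([403.0, 165.0, 425.0, 227.0], 0.29)]
tier_front [([351.0, 158.0, 470.0, 313.0], 0.64), ([152.0, 198.0, 289.0, 302.0], 0.57)]
side 467.0704074099515 0.013587660410819885 [0.423 0.901 0.979] [ 0.124 -0.747 -0.653]
rail_top [([299.0, 200.0, 351.0, 377.0], 0.72)]
hook [([315.0, 231.0, 351.0, 278.0], 0.84), ([366.0, 316.0, 437.0, 350.0], 0.79)]
hook_grip [([314.0,
[... 398 characters left out ...]
0, 189.0], 0.81), ([341.0, 213.0, 379.0, 230.0], 0.55)]
tier_front [([242.0, 167.0, 309.0, 241.0], 0.7), ([302.0, 201.0, 349.0, 375.0], 0.29)]
wrist 281.5163202515795 -0.03744121656628862 [0.625 0.075 0.385] [-0.    -0.277 -0.961]
rail_top [([0.0, 0.0, 255.0, 103.0], 0.87)]
hook [([45.0, 0.0, 123.0, 33.0], 0.81)]
hook_grip [([388.0, 0.0, 437.0, 10.0], 0.66), ([50.0, 0.0, 126.0, 33.0], 0.58)]
hook_tip [([48.0, 0.0, 124.0, 37.0], 0.81)]
hook_cradle [([47.0, 0.0, 120.0, 32.0], 0.78), ([0.0, 1.0, 257.0, 103.0], 0.72)]
paddle [([231.0, 289.0, 260.0, 304.0], 0.52)]
paddle_hole [([230.0, 287.0, 264.0, 305.0], 0.78)]
tier_front [([290.0, 200.0, 458.0, 398.0], 0.56), ([0.0, 2.0, 259.0, 102.0], 0.36)]
```

View pics/scene0.png

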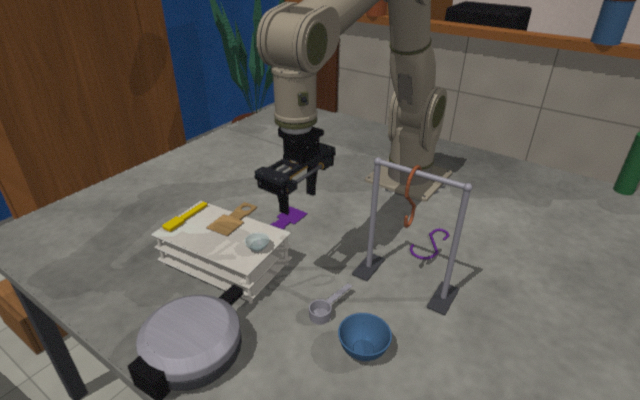

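View pics/side0.png

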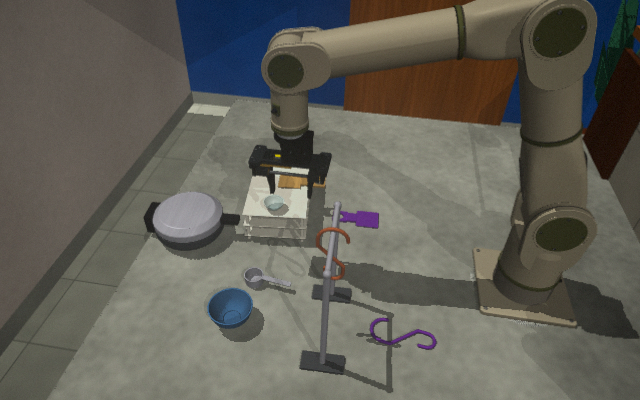

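View pics/wrist0.png

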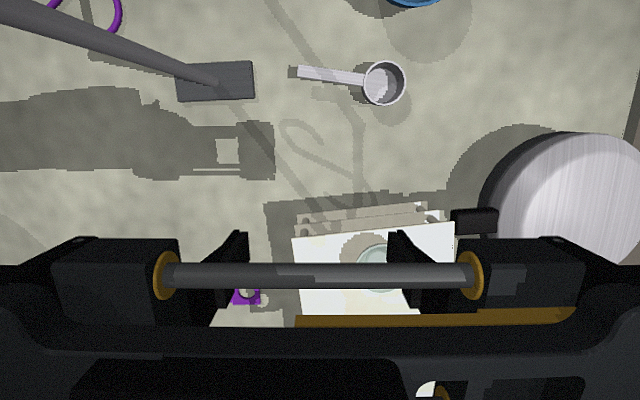

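Run:
```python
from h import *
save("scene","s1",(340,140,500,260),5)
save("side","d1",(290,180,390,290),5)
save("scene","s2",(140,180,320,300),4)
save("side","d2",(230,140,390,250),5)
```

```text
(no output)
```

View pics/s1.png

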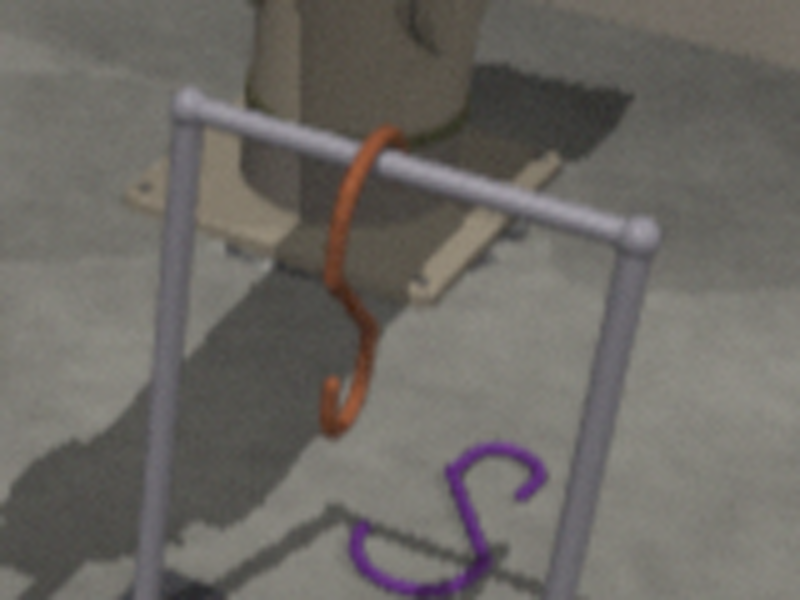

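View pics/d1.png

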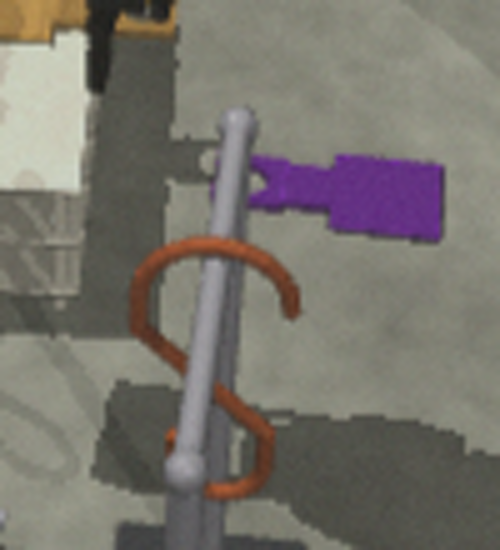

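View pics/s2.png

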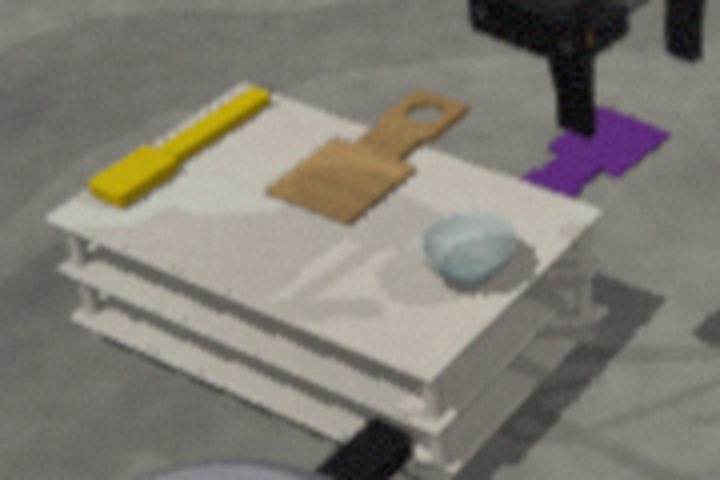

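View pics/d2.png

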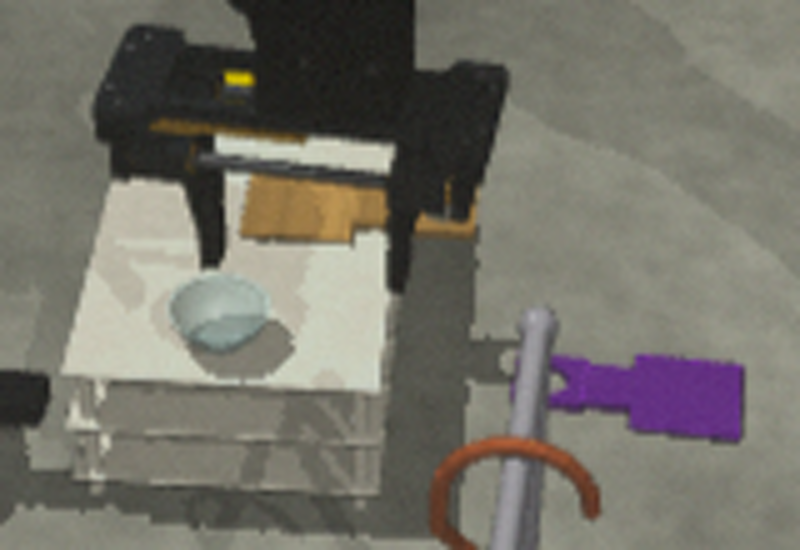

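```bash
cat > m.py <<'E'
from h import *
np.set_printoptions(precision=4,suppress=True)
s=r.camera("scene");d=r.camera("side")
A=tri([(s,(378,161)),(d,(337.4,203.6))]);B=tri([(s,(467.6,187)),(d,(327,273.4))])
print("rail ends",A,B)
for k in [(378,161),(467.6,187)]: print(atz(s,k,.31))
for k in [(337.4,203.6),(327,273.4)]: print(atz(d,k,.31))
print("corners f+,f-,b-,b+");
for k in [(290,233),(201,201),(152.5,234),(249,275)]: print(atz(s,k,.1))
for k in [(230+383/5,140+390/5),(230+65/5,140+375/5)]: print("side f+ b+",atz(d,k,.1))
print("hole top",atz(s,(246,206.7),.106))
print("blade corners",[atz(s,(140+a/4,180+b/4),.106) for a,b in [(413,170),(345,222),(268,190),(335,140)]])
print("tip",tri([(s,(406,217)),(d,(324.4,267.5))]))
print("bend corner low (-26,-105)",tri([(s,(340+370/5,140+325/5)),(d,(290+267/5,180+430/5))]))
print("corner (32,-48)",tri([(s,(340+334/5,140+283/5)),(d,(290+140/5,180+325/5))]))
print("free end",d and atz(d,(290+293/5,180+312/5),.282))
E
python3 m.py
```

```text
rail ends (array([0.4945, 0.1262, 0.3123]), [array([-0.2, -0.4]), array([-0.1,  0.5])]) (array([0.487 , 0.3258, 0.3111]), [array([-0. , -0.1]), array([-0. ,  0.1])])
[0.4921 0.1256 0.31  ]
[0.4852 0.3255 0.31  ]
[0.4947 0.1219 0.31  ]
[0.4871 0.3246 0.31  ]
corners f+,f-,b-,b+
[ 0.6    -0.0463  0.1   ]
[ 0.6305 -0.34    0.1   ]
[ 0.8047 -0.3216  0.1   ]
[ 0.7729 -0.0234  0.1   ]
side f+ b+ [ 0.5934 -0.045   0.1   ]
side f+ b+ [ 0.7705 -0.0237  0.1   ]
hole top [ 0.584  -0.2117  0.106 ]
blade corners [array([ 0.6417, -0.1664,  0.106 ]), array([ 0.7062, -0.1619,  0.106 ]), array([ 0.7112, -0.2254,  0.106 ]), array([ 0.6473, -0.2317,  0.106 ])]
tip (array([0.5055, 0.2143, 0.2016]), [array([0.2, 0.4]), array([ 0.1, -0.4])])
bend corner low (-26,-105) (array([0.4644, 0.2125, 0.2119]), [array([0., 0.]), array([ 0., -0.])])
corner (32,-48) (array([0.522 , 0.2148, 0.2664]), [array([-0.3, -0.6]), array([-0.2,  0.7])])
free end [0.4581 0.2084 0.282 ]
```

Scene: the copper hook on the rail (scene 412,197) is the hook. The purple S (430,245) on the ledge is a look-alike. The beech paddle on the tier (235,218) is the paddle, and the purple one (290,216) on the ledge is a look-alike. The enlarged crops confirm both. The rail, hook and tier sizes I measured match those given.

I'll go above the hook first, then turn the jaws.

```bash
python3 -m jog '[[0,0,-3,0,0,0,1],[0,0,-3.6,0,0,0,1],[2,-1,-3,0,0,0,1],[3,-1.5,-3,0,0,0,1],[3,-1.5,0,0,0,0,1],[3,-1.5,0,0,0,0,1],[3,-1.5,0,0,0,0,1],[3,-1.2,0,0,0,0,1],[2.5,-1,0,0,0,0,1],[1.95,-1,0,0,0,0,1],[0,0,0,0,0,-0.178,1],[0,0,0,0,0,-0.178,1],[0,0,0,0,0,-0.178,1],[0,0,0,0,0,-0.178,1],[0,0,0,0,0,-0.178,1],[0,0,0,0,0,-0.178,1],[0,0,0,0,0,-0.178,1],[0,0,0,0,0,-0.178,1],[0,0,0,0,0,-0.178,1],[0,0,0,0,0,0,1]]' 40
python3 - <<'E'
from h import *
save("scene","s3",(130,170,320,300),4)
save("side","d3",(230,140,390,250),5)
save("wrist","w3")
save("scene","s3b",(340,100,500,260),3)
print(r.read_state())
E
```

```text
time: 4.15
ee_pos: [0.523, 0.2145, 0.3596]
eef_rot: [-0.015, 1.0, 0.0, 0.0]
ft_force: [-0.8, 0.4, -0.4]
width: 0.0871
{'time': 4.35, 'joint_positions': array([-0.1851614 ,  0.18438991, -0.3358248 ,  1.39099996,  0.06049019,
        1.57618091,  1.08363393]), 'joint_vel': array([-0.00029988, -0.00034532, -0.00070674,  0.00016836,  0.00042438,
        0.00192248,  0.01347255]), 'joint_torque': array([ 6.20885286e-02, -5.17176712e+01, -1.90832488e+00, -3.98684478e+01,
        1.46962301e-02,  8.63273721e-02, -4.72500315e-02]), 'ee_pos': array([0.52299005, 0.21451593, 0.35958182]), 'eef_rot': array([-1.41033789e-02,  9.99900541e-01,  1.01960375e-05,  5.07354748e-05]), 'ft_force': array([ 0.73647402, -1.0650088 ,  0.36869641]), 'torque': array([ 0.06157889, -0.00106303, -0.05129085]), 'width': 0.0870381157974466}
```

View pics/s3.png

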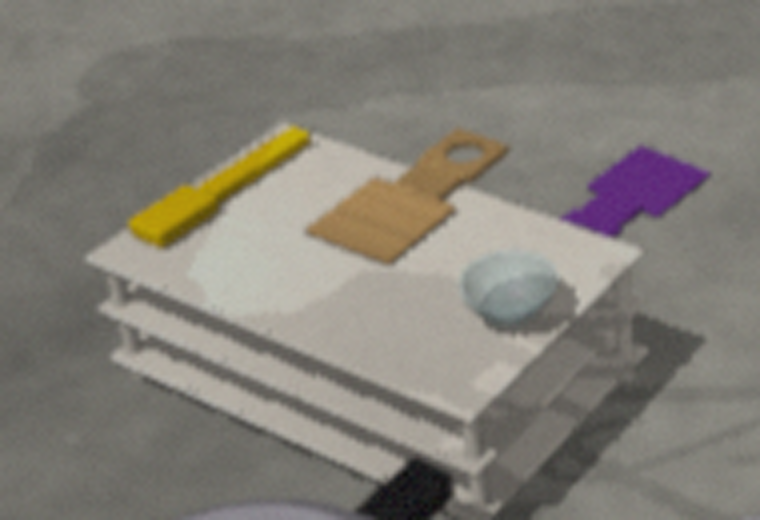

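View pics/d3.png

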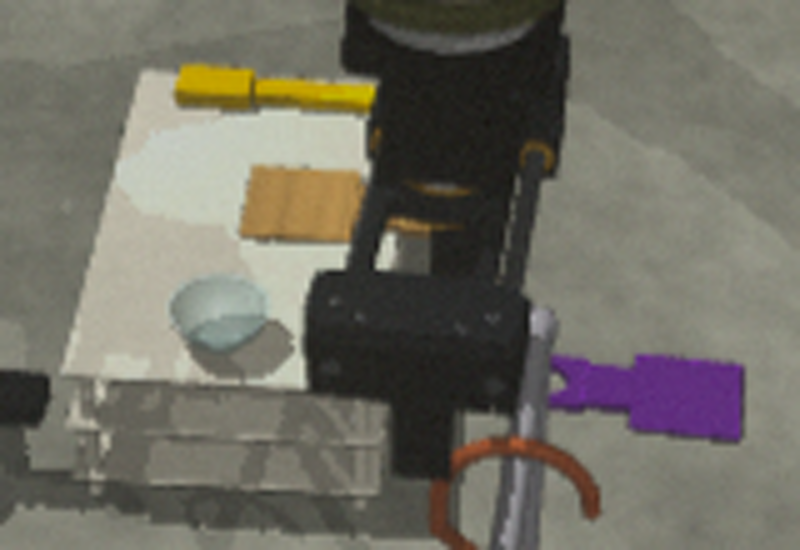

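View pics/w3.png

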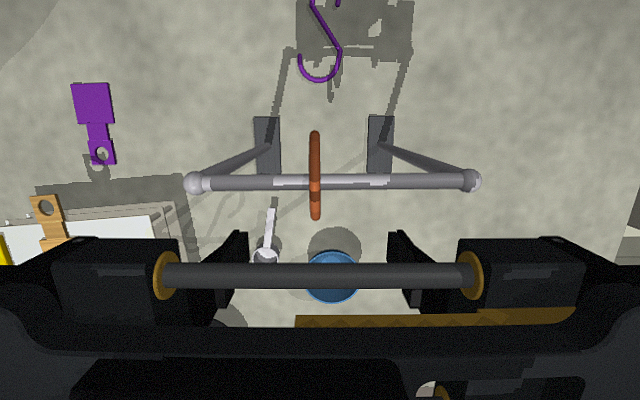

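View pics/s3b.png

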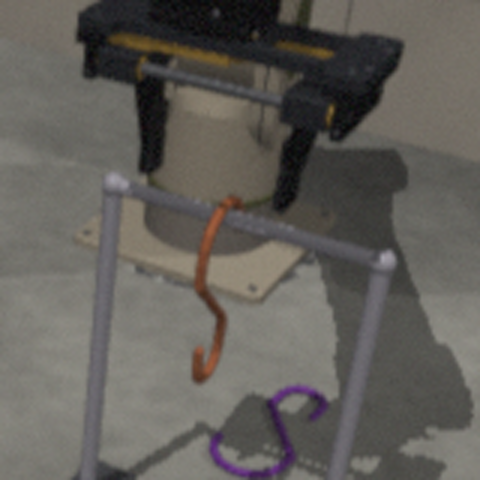

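```bash
cat > m2.py <<'E'
from h import *
np.set_printoptions(precision=4,suppress=True)
s=r.camera("scene");w=r.camera("wrist")
print("rail w",atz(w,(195,183),.31),atz(w,(470,181),.31))
print("hook y w: free end, top, right side",atz(w,(315.5,134),.285),atz(w,(315,182),.322),atz(w,(315.5,214),.29))
def S(a,b): return (130+a/4,170+b/4)
print("hole s",atz(s,S(466,151),.106),"w",atz(w,(45,207),.106),tri([(s,S(466,151)),(w,(45,207))]))
print("blade c",[atz(s,S(a,b),.106) for a,b in [(455,210),(388,262),(307,230),(375,180)]])
print("handle end corners",[atz(s,S(a,b),.106) for a,b in [(508,150),(457,127)]])
print("w handle end corners",[atz(w,k,.106) for k in [(30,197),(54,193)]])
print("front edge w",atz(w,(150,215),.1))
E
python3 m2.py
python3 - <<'E'
from h import *
save("wrist","w4",(0,60,200,260),4)
E
```

```text
rail w [0.4933 0.1231 0.31  ] [0.486  0.3248 0.31  ]
hook y w: free end, top, right side [0.4572 0.2103 0.285 ] [0.4875 0.2111 0.322 ] [0.5214 0.2121 0.29  ]
hole s [ 0.587  -0.2071  0.106 ] w [ 0.5852 -0.2112  0.106 ] (array([ 0.5851, -0.21  ,  0.1052]), [array([-0.3, -0.4]), array([ 1.1, -0.2])])
blade c [array([ 0.641 , -0.1654,  0.106 ]), array([ 0.7051, -0.1604,  0.106 ]), array([ 0.7116, -0.2259,  0.106 ]), array([ 0.6473, -0.2317,  0.106 ])]
handle end corners [array([ 0.5694, -0.1849,  0.106 ]), array([ 0.5688, -0.2328,  0.106 ])]
w handle end corners [array([ 0.5696, -0.2325,  0.106 ]), array([ 0.562 , -0.1905,  0.106 ])]
front edge w [ 0.5952 -0.046   0.1   ]
```

View pics/w4.png

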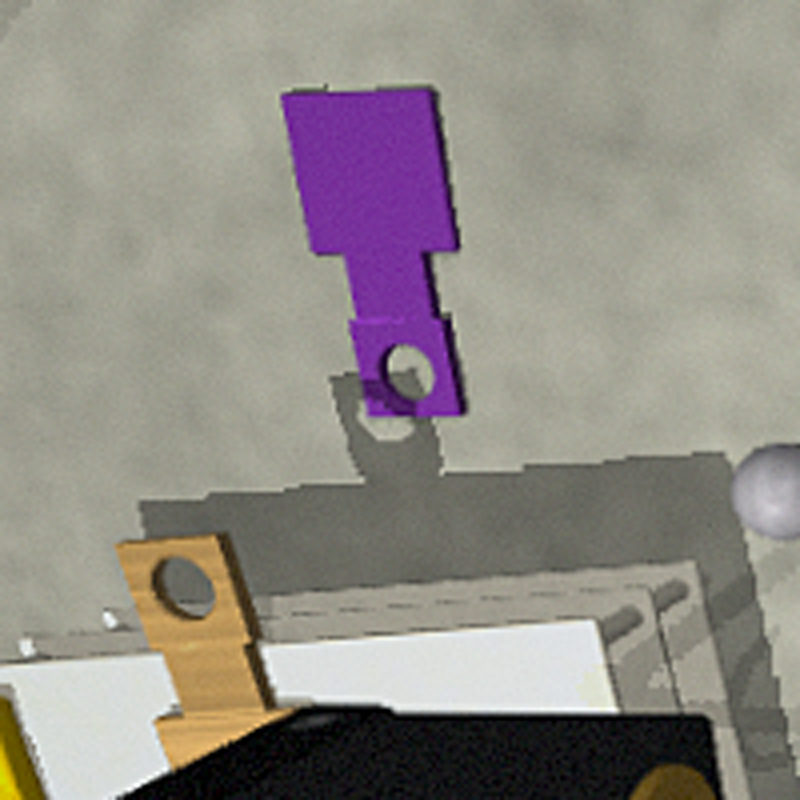

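```bash
python3 -m jog '[[0.1,-0.15,2,0,0,0,1],[0,0,2,0,0,0,1],[0,0,2,0,0,0,1],[0,0,1.6,0,0,0,1],[0,0,1.2,0,0,0,1],[0,0,0,0,0,0,1]]' 40
python3 - <<'E'
from h import *
save("scene","s5",(340,100,500,260),4)
save("side","d5",(270,150,400,290),4)
E
```

```text
time: 5.25
ee_pos: [0.5218, 0.2128, 0.2709]
eef_rot: [-0.015, 1.0, -0.0, -0.001]
ft_force: [-0.2, 0.5, -0.2]
width: 0.0875
```

View pics/s5.png

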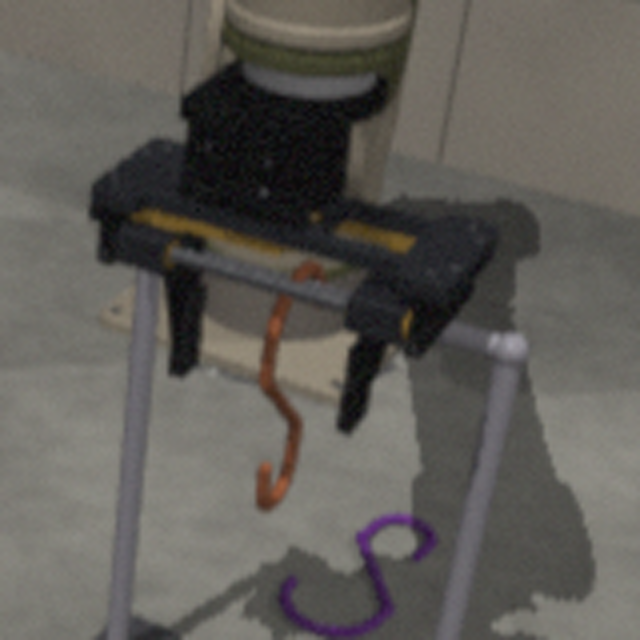

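View pics/d5.png

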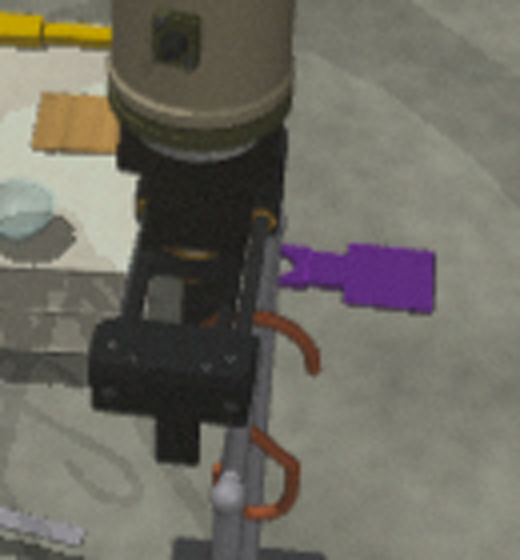

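The fingers straddle the hook's upright at scene (408,190) and are clear of the bar. I'm closing the jaws, then testing the lift.

```bash
python3 -m jog '[[0,0,0,0,0,0,-1],[0,0,0,0,0,0,-1],[0,0,0,0,0,0,-1],[0,0,0,0,0,0,-1],[0,0,0,0,0,0,-1],[0,0,0,0,0,0,-1],[0,0,0,0,0,0,-1],[0,0,0,0,0,0,-1],[0,0,-1,0,0,0,-1],[0,0,-1.5,0,0,0,-1],[0,0,-1.5,0,0,0,-1],[0,0,0,0,0,0,-1]]' 40
python3 - <<'E'
from h import *
save("scene","s6",(340,100,500,260),4)
save("side","d6",(270,150,400,290),4)
E
```

```text
time: 6.85
ee_pos: [0.5226, 0.2134, 0.3134]
eef_rot: [-0.016, 1.0, 0.001, 0.001]
ft_force: [0.8, 0.5, -1.2]
width: 0.0069
```

View pics/s6.png

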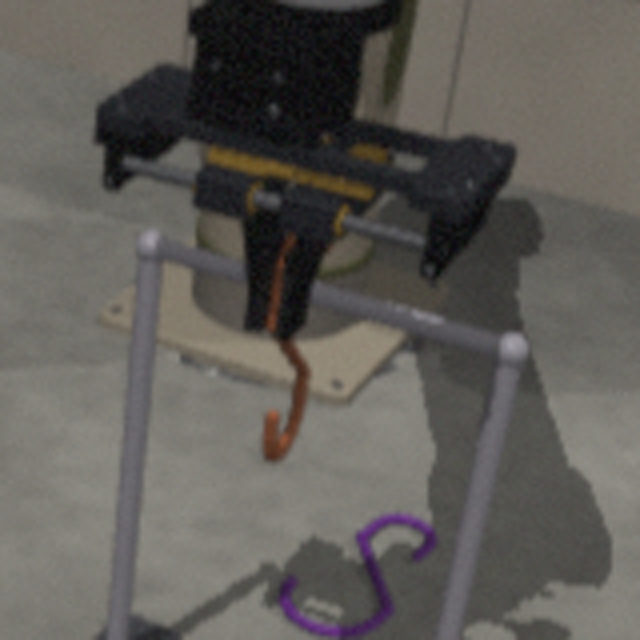

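View pics/d6.png

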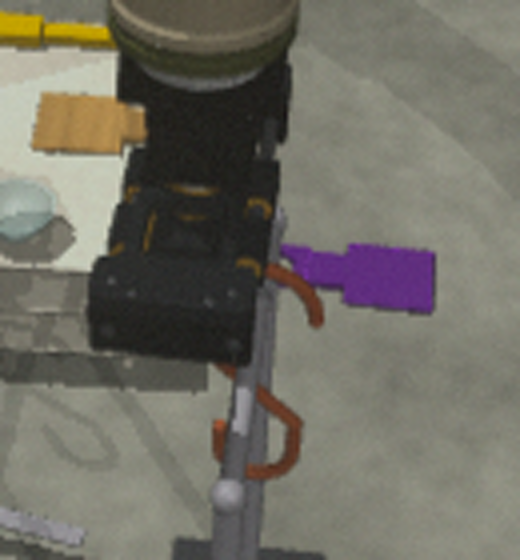

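```bash
python3 -m jog '[[-2,0,0,0,0,0,-1],[-3,0,0,0,0,0,-1],[-2.2,0,0,0,0,0,-1],[0.2,-2,0,0,0,0,-1],[0.4,-3.8,0,0,0,0,-1],[0.4,-4,0,0,0,0,-1],[0.4,-4,0,0,0,0,-1],[0.4,-4,0,0,0,0,-1],[0.4,-4,0,0,0,0,-1],[0.4,-4,0,0,0,0,-1],[0.4,-4,0,0,0,0,-1],[0.4,-4,0,0,0,0,-1],[0.4,-4,0,0,0,0,-1],[0.4,-3,0,0,0,0,-1],[0,-1.8,0,0,0,0,-1],[0,0,0,0,0,-0.077,-1],[0,0,0,0,0,0,-1],[0,0,0,0,0,0,-1]]' 40
python3 - <<'E'
from h import *
print(r.read_state()["width"])
save("scene","s7",(130,120,330,270),4)
save("side","d7",(220,60,380,200),4)
save("wrist","w7")
E
```

```text
time: 9.2
ee_pos: [0.5654, -0.2112, 0.3115]
eef_rot: [-0.054, 0.999, 0.0, 0.0]
ft_force: [-0.9, 0.6, -1.3]
width: 0.007
0.006986713281412245
```

View pics/s7.png

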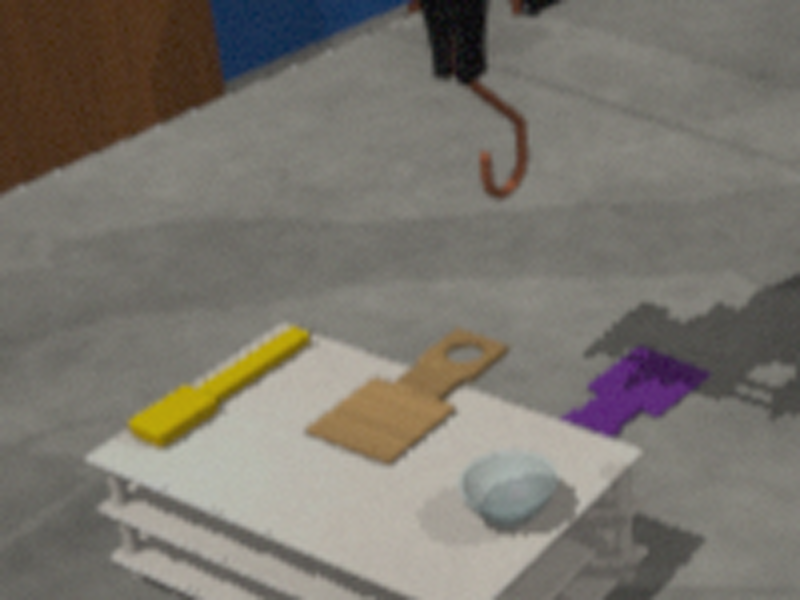

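View pics/d7.png

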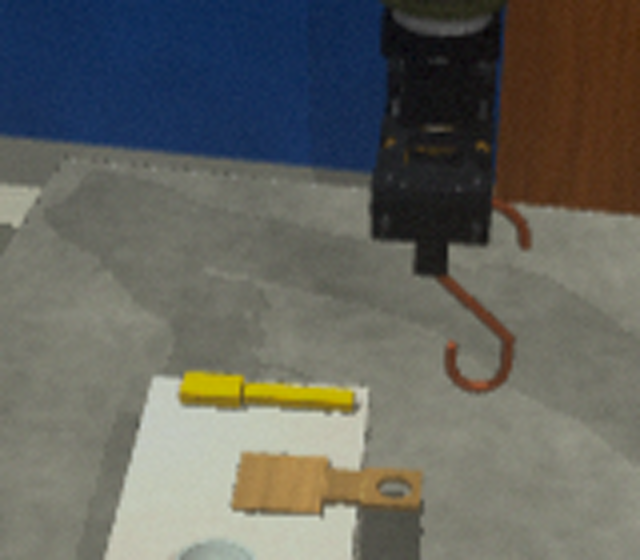

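View pics/w7.png

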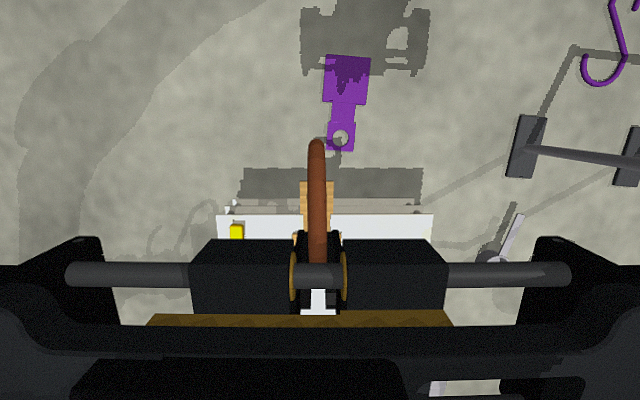

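Run:
```python
from h import *
np.set_printoptions(precision=4,suppress=True)
s=r.camera("scene");d=r.camera("side");t=np.array(r.read_state()["ee_pos"])
S=lambda a,b:(130+a/4,120+b/4)
D=lambda a,b:(220+a/4,60+b/4)
H,e=tri([(s,S(464,351)),(d,D(394.5,488))]);print("hole",H,e)
for p,f,k in [(s,S,(464,351)),(d,D,(394.5,488))]: print(atz(p,f(*k),.105))
T,e=tri([(s,S(487,153)),(d,D(451,343))]);print("tip end",T,e,T-t)
C,e=tri([(s,S(524,124)),(d,D(512,337))]);print("low corner",C,e,C-t)
C2,e=tri([(s,S(500,195)),(d,D(482,390))]);print("bottom",C2,e,C2-t)
print([atz(d,D(*k),.106) for k in [(418,516),(422,470),(235,510),(243,452),(320,515),(327,458)]])
```

```text
hole [ 0.5865 -0.2089  0.1038] [array([0.2, 0.4]), array([ 0.1, -0.4])]
[ 0.5867 -0.2093  0.105 ]
[ 0.5862 -0.2056  0.105 ]
tip end [ 0.549  -0.2087  0.2392] [array([0. , 0.1]), array([ 0. , -0.1])] [-0.0163  0.0029 -0.0724]
low corner [ 0.5068 -0.2153  0.2431] [array([-0.3, -0.6]), array([-0.1,  0.6])] [-0.0586 -0.0037 -0.0685]
bottom [ 0.526  -0.2227  0.1928] [array([0.2, 0.3]), array([ 0.1, -0.3])] [-0.0393 -0.0111 -0.1187]
[array([ 0.5633, -0.1743,  0.106 ]), array([ 0.5689, -0.2304,  0.106 ]), array([ 0.6984, -0.1553,  0.106 ]), array([ 0.7087, -0.2265,  0.106 ]), array([ 0.6351, -0.1616,  0.106 ]), array([ 0.6433, -0.2314,  0.106 ])]
```

```bash
cat >> h.py <<'E'
def hookpts():
    a=np.linspace(np.pi,0,40); P=[(32*np.cos(t),-28+32*np.sin(t)) for t in a]
    P+= [(32,-28-k) for k in range(0,21,2)]
    P+= [(32-58*k/20,-48-57*k/20) for k in range(1,21)]
    P+= [(-26,-105-k) for k in range(0,24,2)]
    P+= [(-6+20*np.cos(t),-128+20*np.sin(t)) for t in np.linspace(np.pi,2*np.pi,30)]
    P+= [(14,-128+k) for k in range(0,15,2)]
    P=np.array(P)/1000; return np.c_[P[:,0],0*P[:,0],P[:,1]]
from scipy.spatial.transform import Rotation as Ro
def hookworld(st,dx=0,dy=0,dz=0,pitch=0,roll=0,tz=.0455):
    # hook pts in world from TCP pose; hook x = -tool x, y = tool y, z=-tool z
    R=Ro.from_quat(st["eef_rot"]).as_matrix()@np.diag([-1,1,-1])
    P=hookpts()-np.array([.032,0,-.038])
    P=P@Ro.from_euler("yx",[pitch,roll]).as_matrix().T
    return np.array(st["ee_pos"])+(P+np.array([dx,dy,tz-.038+dz]))@R.T
def copper(f):
    h=cv2.cvtColor(f,cv2.COLOR_RGB2HSV);m=((h[...,0]<12)|(h[...,0]>176))&(h[...,1]>110)&(h[...,2]>40)
    return m
E
cat > ov.py <<'E'
from h import *
import sys
st=r.read_state()
dz=float(sys.argv[2]);pi=float(sys.argv[3]);ro=float(sys.argv[4])
P=hookworld(st,dz=dz,pitch=pi,roll=ro)
out=[]
for n in ["scene","side"]:
    p=r.camera(n);q=np.array([proj(p,X) for X in P]);c=q.mean(0).astype(int)
    x0=min(max(c[0]-50,0),540);y0=min(max(c[1]-60,0),280)
    f=cv2.resize(np.ascontiguousarray(p["frame"][y0:y0+120,x0:x0+100,::-1]),None,fx=4,fy=4,interpolation=cv2.INTER_CUBIC)
    for u in q: cv2.circle(f,tuple(np.int32((u-[x0,y0]+.5)*4)),1,(0,255,0),-1)
    out.append(f)
cv2.imwrite("pics/"+sys.argv[1]+".png",np.hstack(out))
E
python3 ov.py o1 0 0 0
```

```text
(no output)
```

View pics/o1.png

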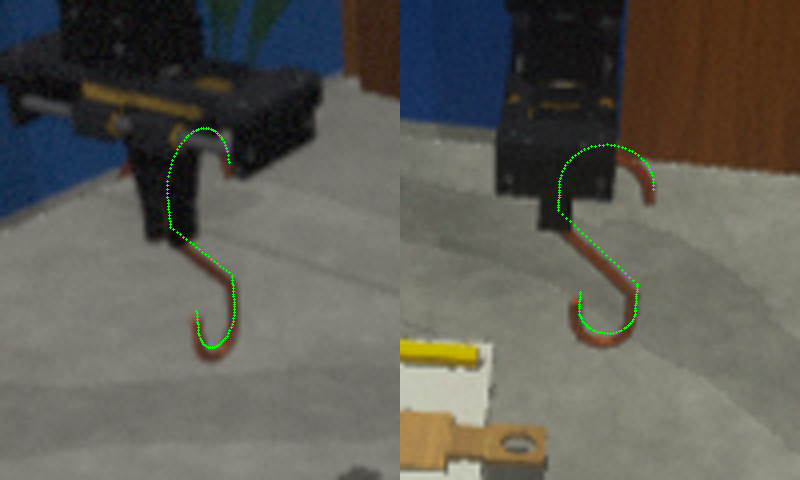

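```bash
cat > fit.py <<'E'
from h import *
from scipy.optimize import least_squares
from scipy.spatial import cKDTree
np.set_printoptions(precision=4,suppress=True)
def fit(verbose=1):
    st=r.read_state();V=[]
    for n in ["scene","side"]:
        p=r.camera(n);m=copper(p["frame"])
        q=np.array([proj(p,X) for X in hookworld(st)]);lo=q.min(0)-14;hi=q.max(0)+18
        ys,xs=np.nonzero(m);k=(xs>lo[0])&(xs<hi[0])&(ys>lo[1])&(ys<hi[1])
        M=np.c_[xs,ys][k].astype(float)
        t=cKDTree(q);M=M[t.query(M)[0]<14];V.append((p,M))
    def res(a):
        P=hookworld(st,*a[:5]);o=[]
        for p,M in V:
            q=np.array([proj(p,X) for X in P]);
            o.append(np.clip(cKDTree(q).query(M)[0]-.5,0,6))
            o.append(1.0*np.clip(cKDTree(M).query(q[75:])[0],0,6))
        return np.r_[np.concatenate(o),a[:3]*300,a[3:]*8]
    s=least_squares(res,np.zeros(5),diff_step=1e-3,x_scale=[.01,.01,.01,.1,.1],loss="soft_l1")
    if True:
        import itertools
        from scipy.optimize import minimize
        s=minimize(lambda a:(res(a/np.array([100,100,100,10,10]))**2).sum(),np.array([0,0,-.8,0,0]),method="Powell")
        a=s.x/np.array([100,100,100,10,10])
    P=hookworld(st,*a)
    print("px",[len(M) for _,M in V],"dx,dy,dz,pitch,roll",a,"cost",s.fun)
    print("tip",P[-1],"tip-tcp",P[-1]-st["ee_pos"],"top",P[20]-st["ee_pos"])
    out=[]
    for p,M in V:
        q=np.array([proj(p,X) for X in P]);c=q.mean(0).astype(int)
        x0=min(max(c[0]-50,0),540);y0=min(max(c[1]-60,0),280)
        f=cv2.resize(np.ascontiguousarray(p["frame"][y0:y0+120,x0:x0+100,::-1]),None,fx=4,fy=4,interpolation=cv2.INTER_CUBIC)
        for u in q: cv2.circle(f,tuple(np.int32((u-[x0,y0]+.5)*4)),1,(0,255,0),-1)
        out.append(f)
    cv2.imwrite("pics/fit.png",np.hstack(out)); return a
if __name__=="__main__": fit()
E
python3 fit.py
```

```text
px [83, 190] dx,dy,dz,pitch,roll [ 0.0021 -0.0025 -0.0034 -0.0284  0.0638] cost 1313.1545905644562
tip [ 0.5514 -0.2108  0.2394] tip-tcp [-0.0139  0.0009 -0.0722] top [-0.0291 -0.0083  0.0451]
```

View pics/fit.png

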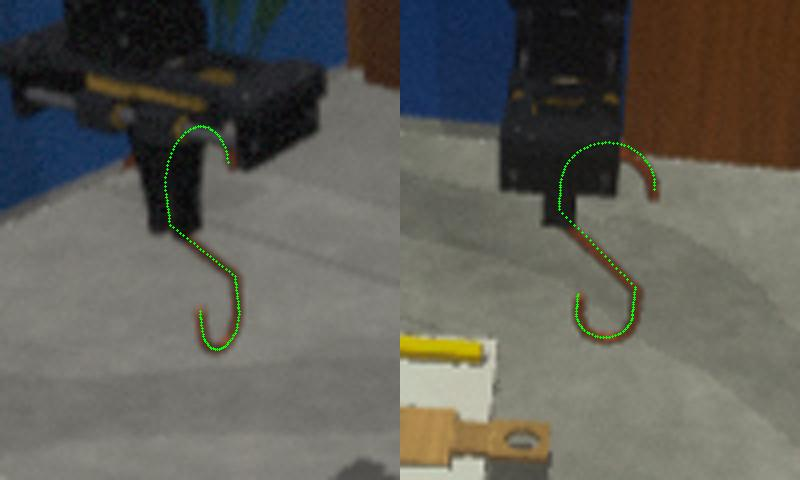

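Run:
```python
from h import *
np.set_printoptions(precision=4,suppress=True)
s=r.camera("scene");d=r.camera("side")
T,e=tri([(s,(340+271/4,100+410/4)),(d,(270+219/4,150+423/4))]);print("tip end after lift",T,e,T-np.array([.5226,.2134,.3134]))
T,e=tri([(s,(340+272/4,100+458/4)),(d,(270+268/4,150+475/4))]);print("bottom after lift",T,e,T-np.array([.5226,.2134,.3134]))
T,e=tri([(s,(340+264/4,100+462/4)),(d,(270+217/4,150+466/4))]);print("tip end before",T,e,T-np.array([.5218,.2128,.2709]))
T,e=tri([(s,(340+266/4,100+506/4)),(d,(270+266/4,150+515/4))]);print("bottom before",T,e,T-np.array([.5218,.2128,.2709]))
st=r.read_state();print(st["width"],st["ft_force"],st["ee_pos"])
p=save("wrist","w8",(220,120,420,330),4)
```

```text
tip end after lift [0.5059 0.2142 0.2398] [array([0.3, 0.6]), array([ 0.2, -0.6])] [-0.0167  0.0008 -0.0736]
bottom after lift [0.4786 0.2065 0.1919] [array([-0.2, -0.3]), array([-0.1,  0.3])] [-0.044  -0.0069 -0.1215]
tip end before [0.5059 0.2143 0.2053] [array([0.3, 0.5]), array([ 0.2, -0.6])] [-0.0159  0.0015 -0.0656]
bottom before [0.4782 0.2066 0.1578] [array([-0.2, -0.4]), array([-0.1,  0.4])] [-0.0436 -0.0062 -0.1131]
0.007091563069527515 [-0.072   0.3934 -1.3888] [ 0.5654 -0.2119  0.3116]
```

View pics/w8.png

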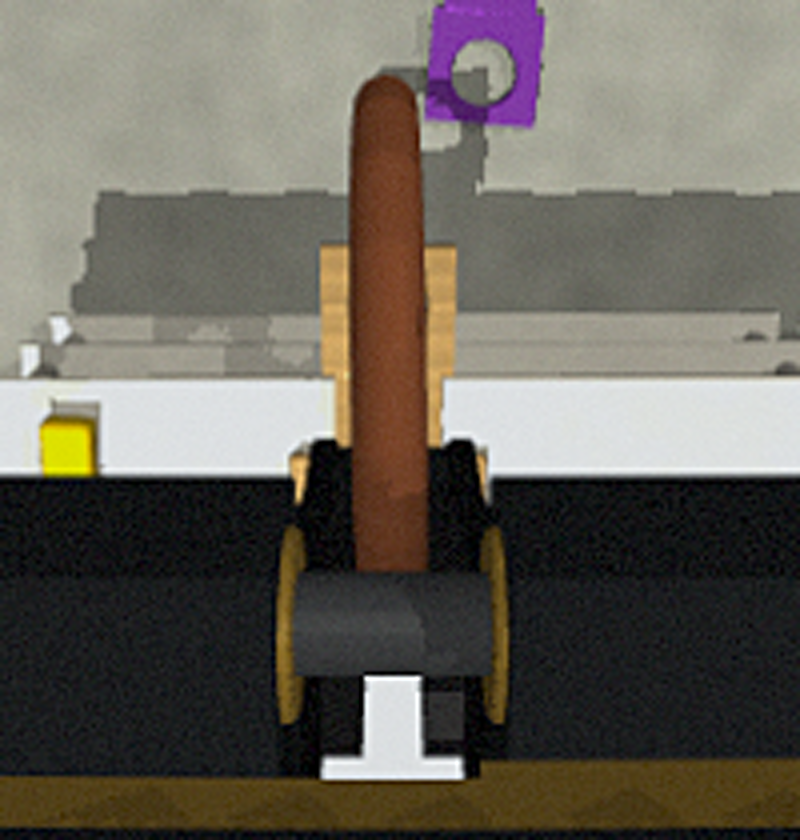

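```bash
python3 -m jog '[[0.2,0,2,0,0,0,-1],[0,0,3,0,0,0,-1],[0,0,3,0,0,0,-1],[0,0,3,0,0,0,-1],[0,0,2.4,0,0,0,-1],[0,0,1.2,0,0,0,-1],[0,0,0,0,0,0,-1],[0,0,0,0,0,0,-1]]' 50
python3 - <<'E'
from h import *
save("scene","s9",(190,160,310,250),6)
save("side","d9",(280,130,380,220),6)
E
python3 fit.py
```

```text
time: 10.8
ee_pos: [0.564, -0.2122, 0.1668]
eef_rot: [-0.054, 0.999, -0.0, 0.001]
ft_force: [-0.6, 0.9, -1.7]
width: 0.0068
px [45, 107] dx,dy,dz,pitch,roll [ 0.0023  0.0013 -0.0085 -0.005  -0.011 ] cost 89.38912539724049
tip [ 0.5488 -0.2135  0.0896] tip-tcp [-0.0152 -0.0012 -0.0771] top [-0.0287 -0.0013  0.0408]
```

View pics/s9.png

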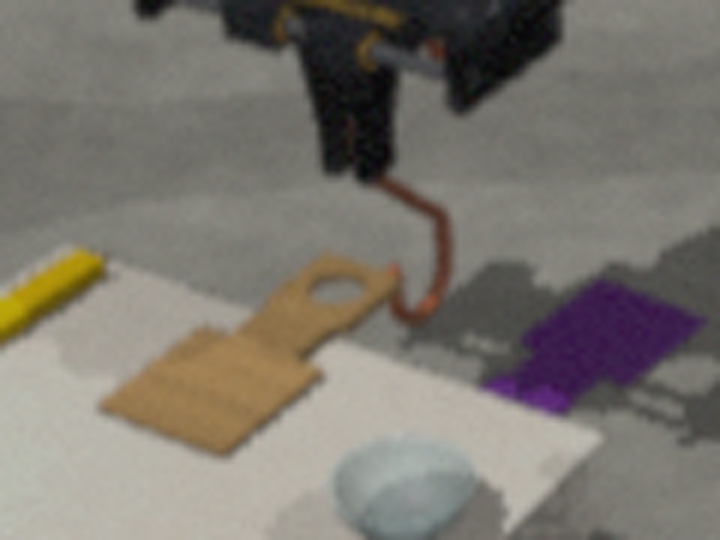

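View pics/d9.png

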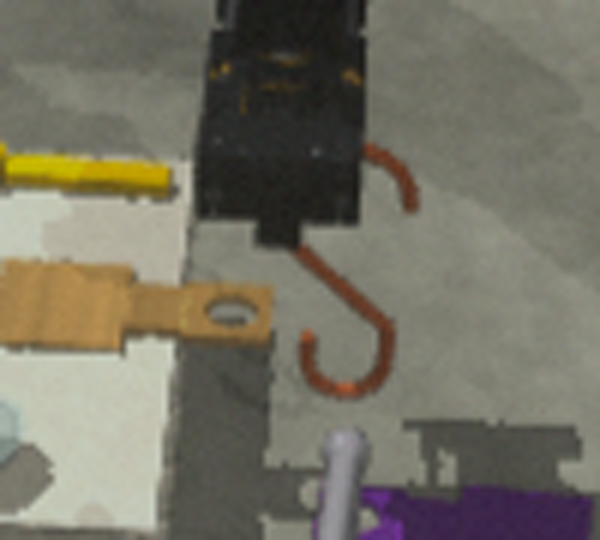

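```bash
python3 -m jog '[[-1,0.05,0,0,0,0,-1],[-1.4,0,0,0,0,0,-1],[-1,0,0,0,0,0,-1],[-0.4,0,0,0,0,0,-1],[0,0,0,0,0,0,-1],[0,0,0,0,0,0,-1]]' 50
python3 - <<'E'
from h import *
save("scene","s10",(190,160,310,250),6)
save("side","d10",(280,130,380,220),6)
E
python3 fit.py
```

```text
time: 11.75
ee_pos: [0.6008, -0.2077, 0.1656]
eef_rot: [-0.054, 0.999, -0.0, -0.0]
ft_force: [0.1, -0.8, -0.9]
width: 0.007
px [36, 109] dx,dy,dz,pitch,roll [ 0.0052  0.0069 -0.0042  0.0413  0.0025] cost 430.31255466379497
tip [ 0.5842 -0.2024  0.0938] tip-tcp [-0.0166  0.0053 -0.0719] top [-0.0244  0.0042  0.0465]
```

View pics/s10.png

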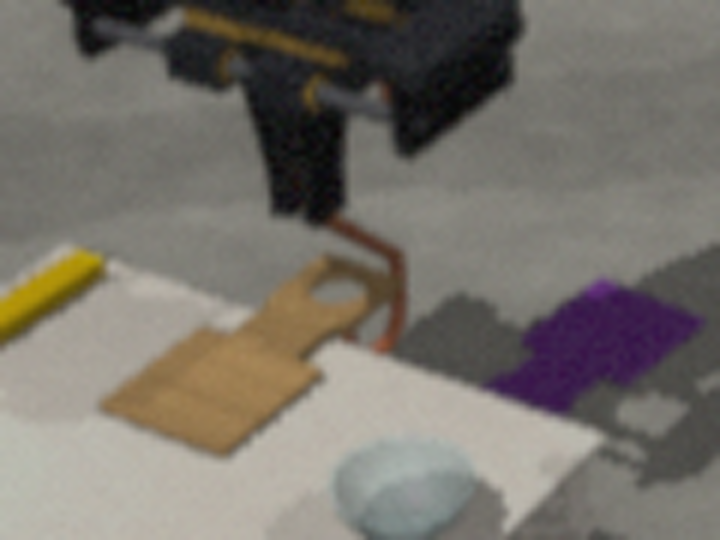

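View pics/d10.png

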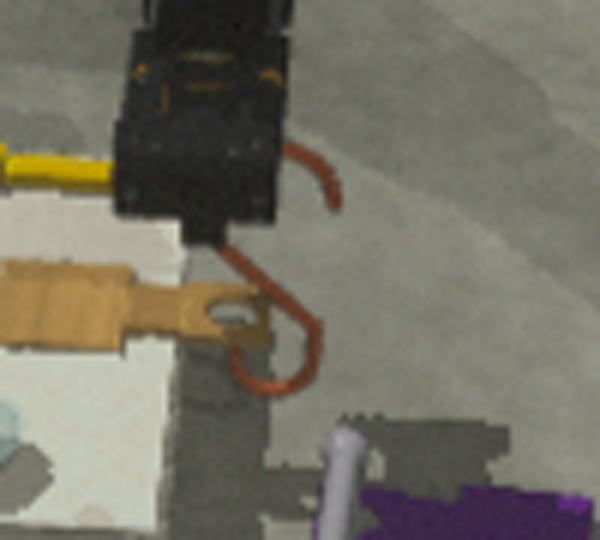

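```bash
python3 -m jog '[[0,0,-0.4,0,0,0,-1],[0,0,-0.5,0,0,0,-1],[0,0,-0.5,0,0,0,-1],[0,0,-0.4,0,0,0,-1],[0,0,0,0,0,0,-1],[0,0,0,0,0,0,-1]]' 50
python3 - <<'E'
from h import *
save("scene","s11",(190,160,310,250),6)
save("side","d11",(280,130,380,220),6)
E
```

```text
time: 12.7
ee_pos: [0.601, -0.2074, 0.1834]
eef_rot: [-0.054, 0.999, 0.0, -0.0]
ft_force: [-0.3, 0.3, -1.1]
width: 0.0067
```

View pics/s11.png

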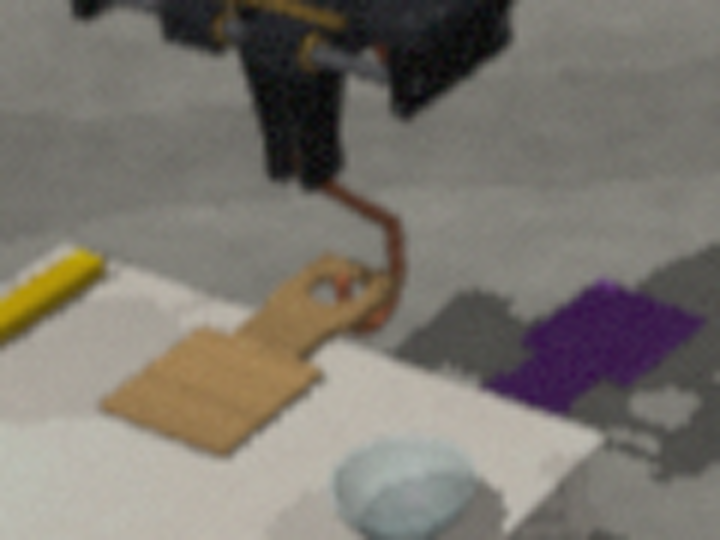

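View pics/d11.png

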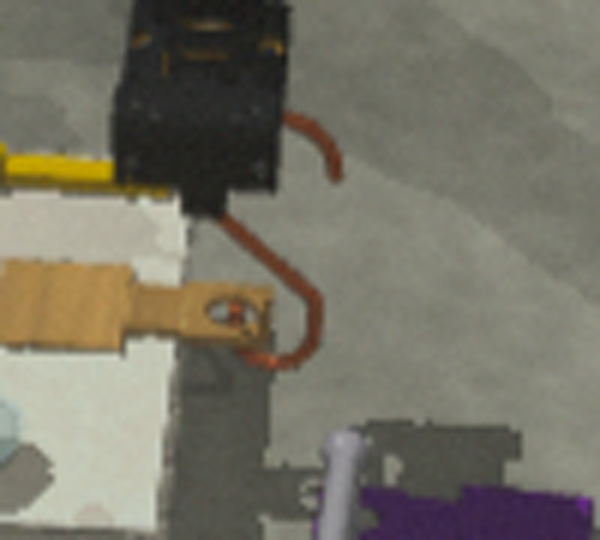

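```bash
python3 -m jog '[[0,0,-0.8,0,0,0,-1],[0,0,-0.8,0,0,0,-1],[0,0,-0.8,0,0,0,-1],[0,0,-1,0,0,0,-1],[-0.1,0,-1,0,0,0,-1],[-0.2,0,-1,0,0,0,-1],[0,0,0,0,0,0,-1]]' 50
python3 - <<'E'
from h import *
save("scene","s12",(190,130,310,250),5)
save("side","d12",(270,110,370,210),5)
E
```

```text
time: 13.68
ee_pos: [0.6046, -0.2072, 0.2386]
eef_rot: [-0.054, 0.999, -0.0, 0.001]
ft_force: [0.2, -0.4, -2.0]
width: 0.0069
```

View pics/s12.png

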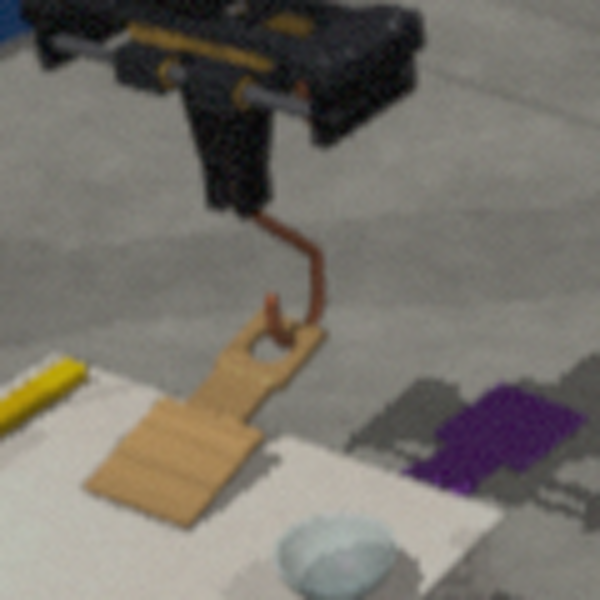

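View pics/d12.png

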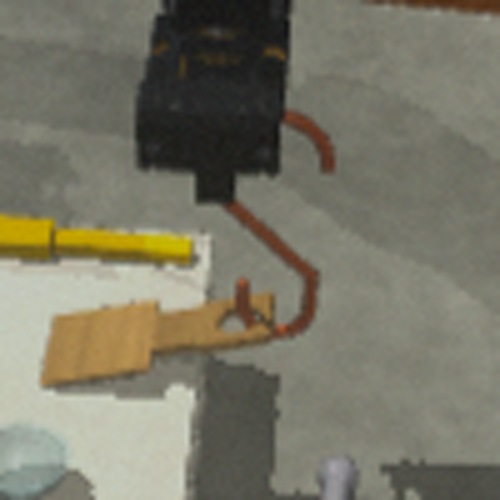

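The tip stands up through the hole and the handle is rising. I'm continuing the arc.

```bash
python3 -m jog '[[-0.4,0,-1.2,0,0,0,-1],[-0.5,0,-1.2,0,0,0,-1],[-0.7,0,-1.2,0,0,0,-1],[-0.8,0,-1.2,0,0,0,-1],[-1,0,-1,0,0,0,-1],[-1,0,-1,0,0,0,-1],[-1.1,0,-0.8,0,0,0,-1],[-1.1,0,-0.8,0,0,0,-1],[0,0,0,0,0,0,-1]]' 50
python3 - <<'E'
from h import *
save("scene","s13",(170,110,310,250),5)
save("side","d13",(250,90,370,210),5)
E
```

```text
time: 14.9
ee_pos: [0.6706, -0.1996, 0.3223]
eef_rot: [-0.054, 0.999, -0.0, 0.001]
ft_force: [-0.6, 0.0, -1.4]
width: 0.0069
```

View pics/s13.png

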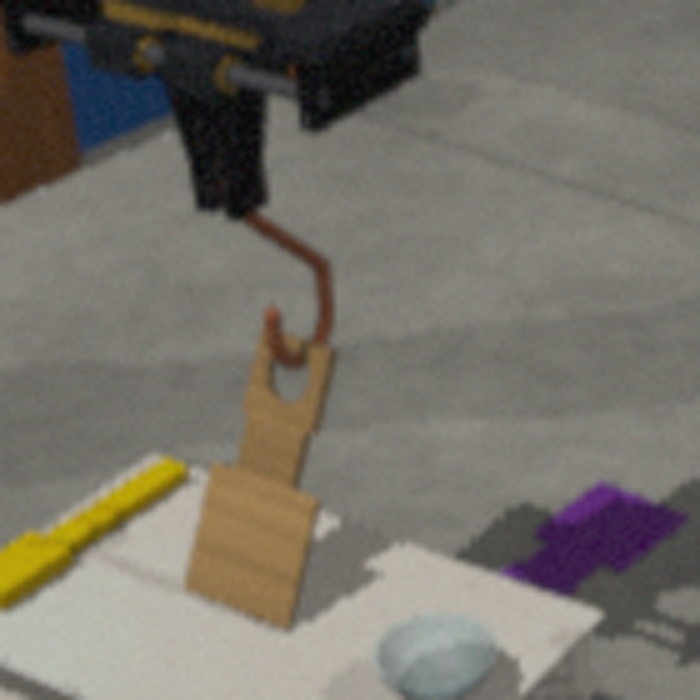

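View pics/d13.png

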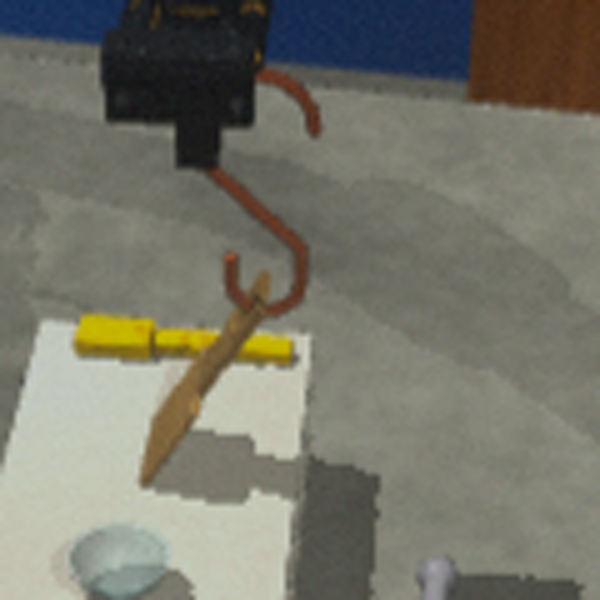

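```bash
python3 -m jog '[[-0.9,0,-0.7,0,0,0,-1],[-0.9,0,-0.7,0,0,0,-1],[-0.7,0,-0.7,0,0,0,-1],[-0.5,0,-0.7,0,0,0,-1],[0,0,-1,0,0,0,-1],[0,0,-1.5,0,0,0,-1],[0,0,-2,0,0,0,-1],[0,0,-2,0,0,0,-1],[0,0,-0.8,0,0,0,-1],[0,0,0,0,0,0,-1],[0,0,0,0,0,0,-1],[0,0,0,0,0,0,-1],[0,0,0,0,0,0,-1]]' 50
python3 - <<'E'
from h import *
save("scene","s14",(160,60,330,230),4)
save("side","d14",(230,50,390,210),4)
E
```

```text
time: 16.62
ee_pos: [0.6994, -0.1968, 0.4222]
eef_rot: [-0.054, 0.999, 0.0, -0.0]
ft_force: [0.5, 0.2, -2.0]
width: 0.0065
```

View pics/s14.png

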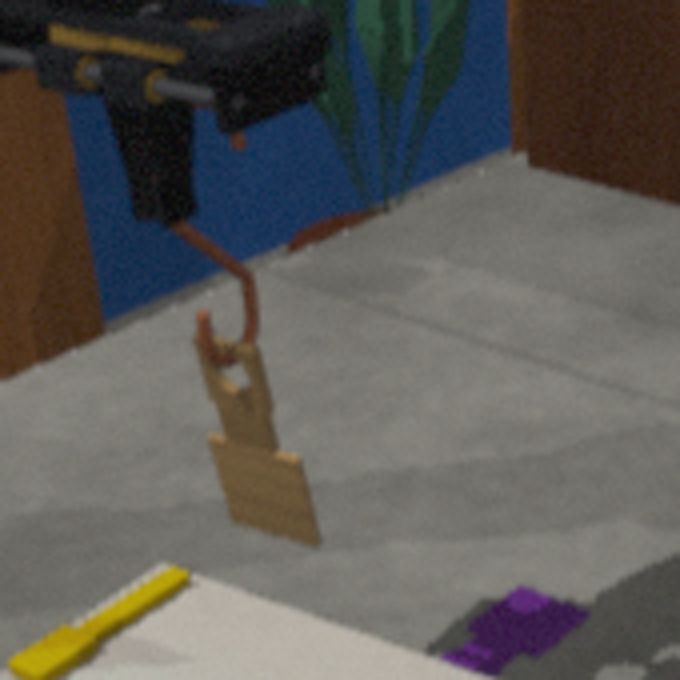

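View pics/d14.png

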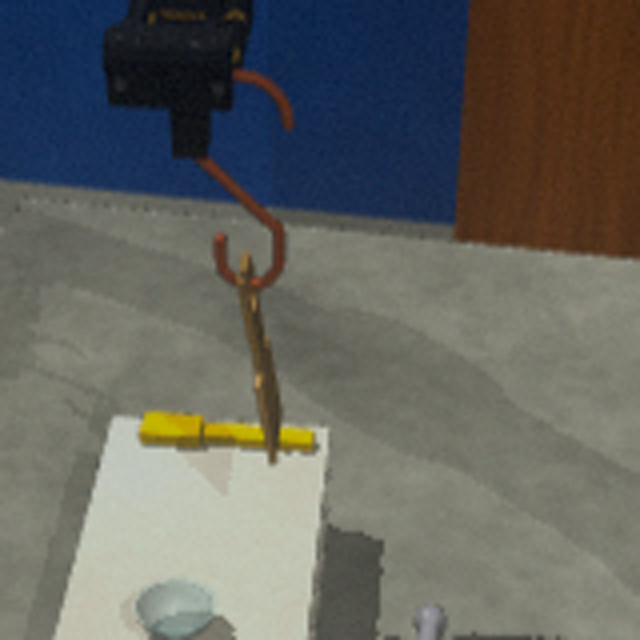

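```bash
python3 -m jog '[[0.1,0.6,0,0,0,0,-1],[0.2,1.2,0,0,0,0,-1],[0.3,1.8,0,0,0,0,-1],[0.3,2.4,0,0,0,0,-1],[0.4,3,0,0,0,0,-1],[0.4,3.2,0,0,0,0,-1],[0.4,3.2,0,0,0,0,-1],[0.4,3.2,0,0,0,0,-1],[0.4,3.2,0,0,0,0,-1],[0.4,3.2,0,0,0,0,-1],[0.4,3.2,0,0,0,0,-1],[0.4,3.2,0,0,0,0,-1],[0.4,3,0,0,0,0,-1],[0.3,2.8,0,0,0,0,-1],[0.2,2.2,0,0,0,0,-1],[0.1,1.6,0,0,0,0,-1],[0.1,1,0,0,0,0,-1],[0,0.5,0,0,0,0,-1],[0,0,0,0,0,0.037,-1],[0,0,0,0,0,0.037,-1]]' 50
python3 -m jog '[[0,0,0.6,0,0,0,-1],[0,0,1,0,0,0,-1],[0,0,1.4,0,0,0,-1],[0,0,1.6,0,0,0,-1],[0,0,1.6,0,0,0,-1],[0,0,1.4,0,0,0,-1],[0,0,1,0,0,0,-1],[0,0,0.5,0,0,0,-1],[0,0,0,0,0,0,-1],[0,0,0,0,0,0,-1],[0,0,0,0,0,0,-1],[0,0,0,0,0,0,-1],[0,0,0,0,0,0,-1],[0,0,0,0,0,0,-1],[0,0,0,0,0,0,-1],[0,0,0,0,0,0,-1]]' 50
python3 fit.py
python3 - <<'E'
from h import *
save("scene","s15",(310,80,510,280),4)
save("side","d15",(220,130,400,310),4)
save("wrist","w15")
E
```

```text
time: 19.23
ee_pos: [0.6022, 0.2193, 0.4226]
eef_rot: [-0.015, 1.0, -0.0, 0.0]
ft_force: [-0.1, 0.1, -2.6]
width: 0.0075
time: 21.22
ee_pos: [0.6019, 0.2201, 0.3315]
eef_rot: [-0.017, 1.0, -0.0, 0.0]
ft_force: [-0.0, 0.2, -2.3]
width: 0.0069
px [140, 251] dx,dy,dz,pitch,roll [ 0.0022  0.0003 -0.0076 -0.0016  0.0039] cost 156.55977793671263
tip [0.5863 0.2201 0.2554] tip-tcp [-0.0156  0.     -0.0761] top [-0.0285 -0.0009  0.0418]
```

View pics/s15.png

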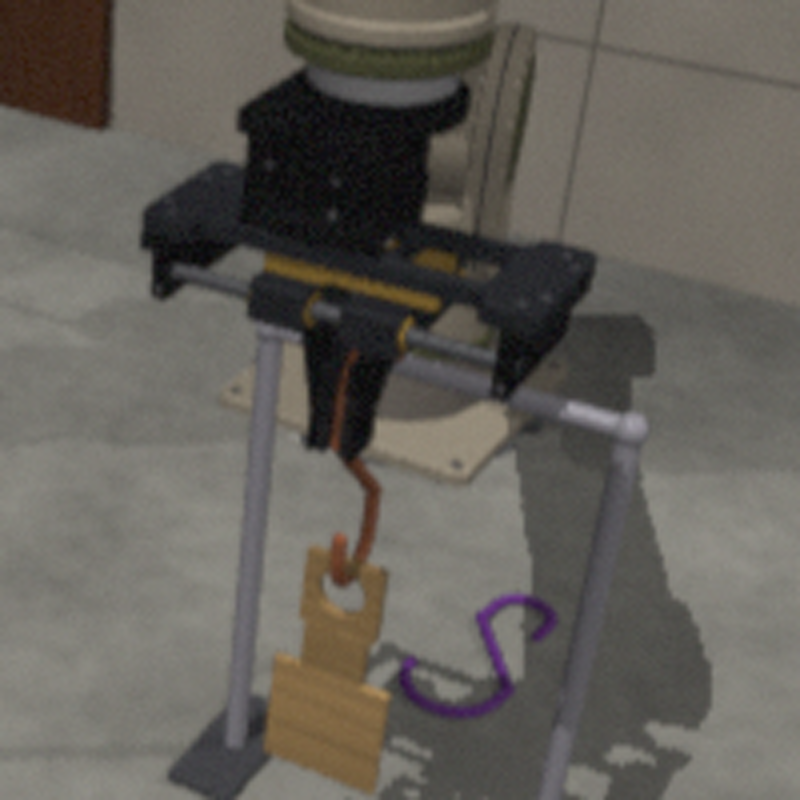

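View pics/d15.png

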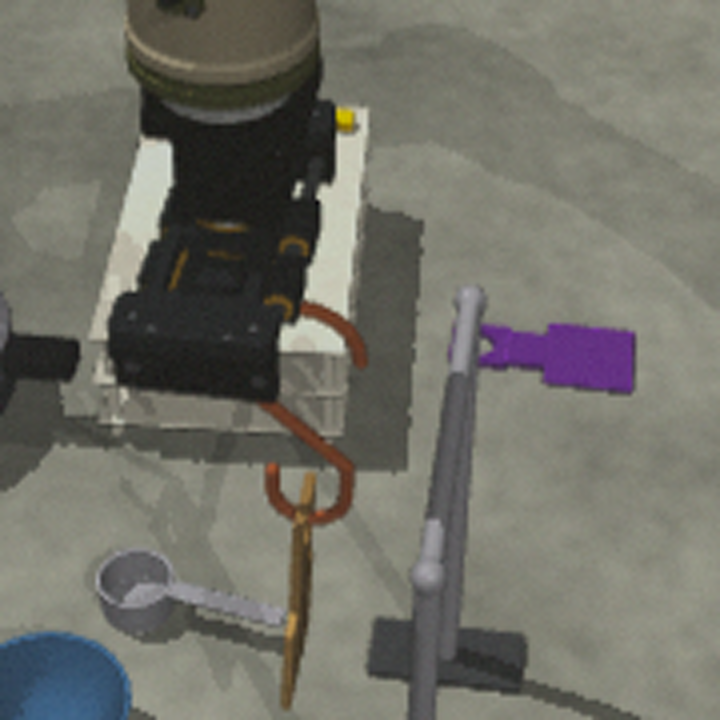

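View pics/w15.png

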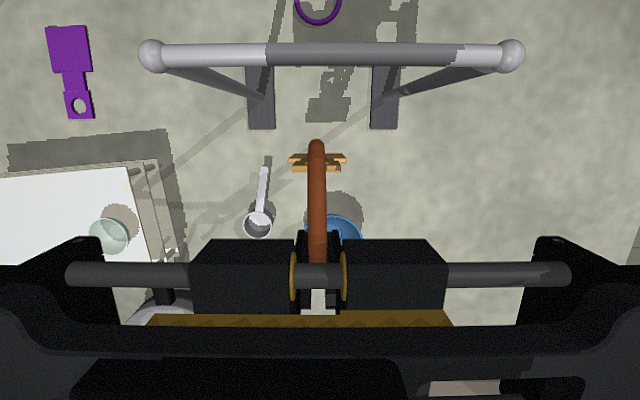

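View pics/fit.png

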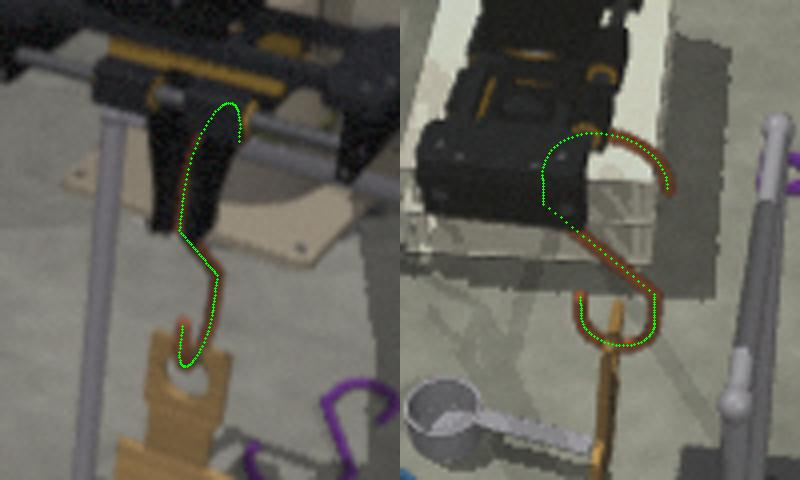

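```bash
python3 -m jog '[[0,0,0.5,0,0,0,-1],[0.3,0,0.6,0,0,0,-1],[0.7,0,0,0,0,0,-1],[0.9,0,0,0,0,0,-1],[0.7,0,0,0,0,0,-1],[0.4,0,0,0,0,0,-1],[0,0,0,0,0,0,-1],[0,0,0,0,0,0,-1],[0,0,0,0,0,0,-1],[0,0,0,0,0,0,-1]]' 50
python3 fit.py
python3 - <<'E'
from h import *
save("scene","s16",(350,100,490,240),5)
save("side","d16",(260,160,380,280),5)
E
```

```text
time: 22.72
ee_pos: [0.572, 0.2191, 0.3204]
eef_rot: [-0.017, 1.0, -0.0, -0.0]
ft_force: [-0.1, 0.9, -2.1]
width: 0.0067
px [137, 242] dx,dy,dz,pitch,roll [ 0.0025  0.0002 -0.0077  0.0046  0.0027] cost 158.0440686189933
tip [0.5561 0.2189 0.2443] tip-tcp [-0.0159 -0.0001 -0.0761] top [-0.028  -0.0009  0.0419]
```

View pics/s16.png

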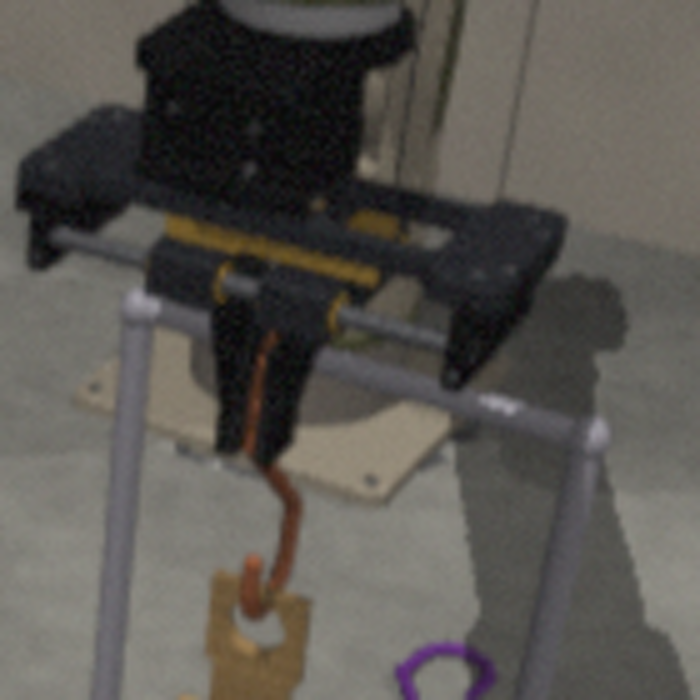

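View pics/d16.png

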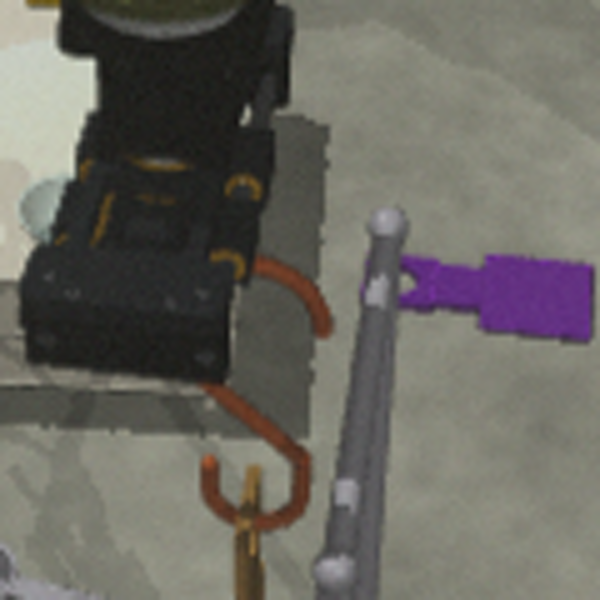

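```bash
python3 -m jog '[[0,0,-0.3,0,0,0,-1],[0.4,0,0,0,0,0,-1],[0.7,0,0,0,0,0,-1],[0.9,0,0,0,0,0,-1],[1,0,0,0,0,0,-1],[0.9,0,0,0,0,0,-1],[0.7,0,0,0,0,0,-1],[0.4,0,0,0,0,0,-1],[0.2,0,0,0,0,0,-1],[0,0,0,0,0,0,-1],[0,0,0,0,0,0,-1]]' 50
python3 fit.py
python3 - <<'E'
from h import *
save("scene","s17",(350,100,490,240),5)
save("side","d17",(260,160,380,280),5)
save("wrist","w17",(120,60,520,300),2)
E
```

```text
time: 24.3
ee_pos: [0.5201, 0.2172, 0.3235]
eef_rot: [-0.017, 1.0, -0.0, 0.0]
ft_force: [-0.2, -1.1, -1.6]
width: 0.0071
px [136, 186] dx,dy,dz,pitch,roll [ 0.0022  0.0001 -0.0074 -0.0056  0.0047] cost 238.79499216114976
tip [0.5048 0.2172 0.2475] tip-tcp [-0.0153 -0.     -0.076 ] top [-0.0287 -0.001   0.0419]
```

View pics/s17.png

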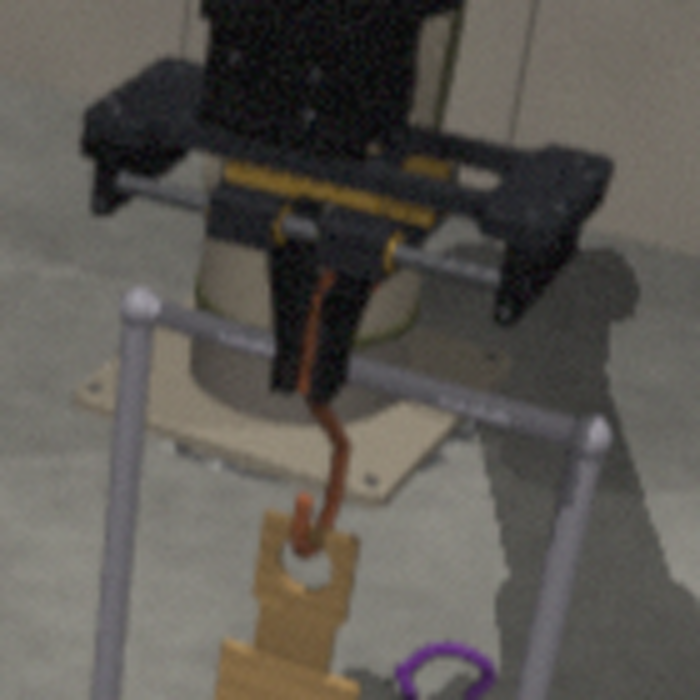

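View pics/d17.png

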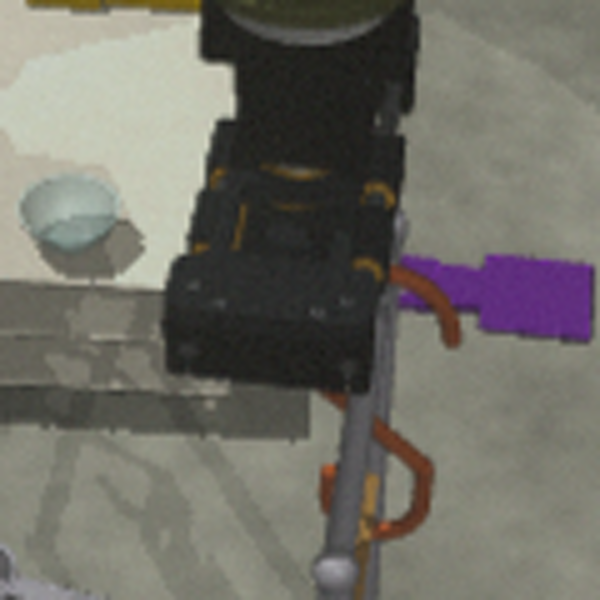

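View pics/w17.png

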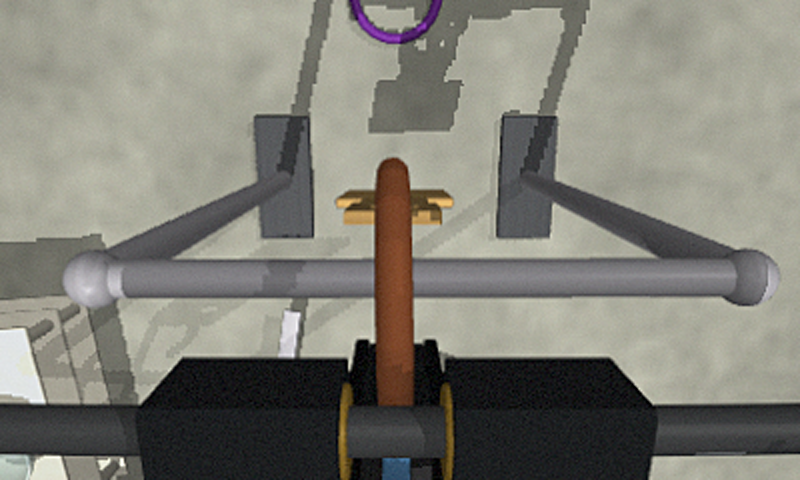

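```bash
python3 -m jog '[[0,0,0.6,0,0,0,-1],[0,0,1,0,0,0,-1],[0,0,1,0,0,0,-1],[0,0,0.7,0,0,0,-1],[0,0,0.4,0,0,0,-1],[0,0,0.2,0,0,0,-1],[0,0,0,0,0,0,-1]]' 50
python3 -m jog '[[0,0,0.15,0,0,0,-1],[0,0,0.15,0,0,0,-1],[0,0,0,0,0,0,-1]]'
python3 -m jog '[[0,0,0.15,0,0,0,-1],[0,0,0,0,0,0,-1]]'
python3 - <<'E'
from h import *
save("scene","s18",(350,100,490,240),5)
save("side","d18",(260,160,380,280),5)
E
```

```text
time: 25.42
ee_pos: [0.52, 0.2173, 0.2847]
eef_rot: [-0.017, 1.0, 0.0, 0.0]
ft_force: [-0.4, -0.3, -1.9]
width: 0.007
time: 25.8
ee_pos: [0.5199, 0.2173, 0.2815]
eef_rot: [-0.017, 1.0, -0.0, -0.0]
ft_force: [-0.2, -0.3, -2.2]
width: 0.0072
time: 26.05
ee_pos: [0.5199, 0.2172, 0.2799]
eef_rot: [-0.017, 1.0, -0.0, -0.0]
ft_force: [0.1, 0.0, -2.3]
width: 0.0073
```

View pics/s18.png

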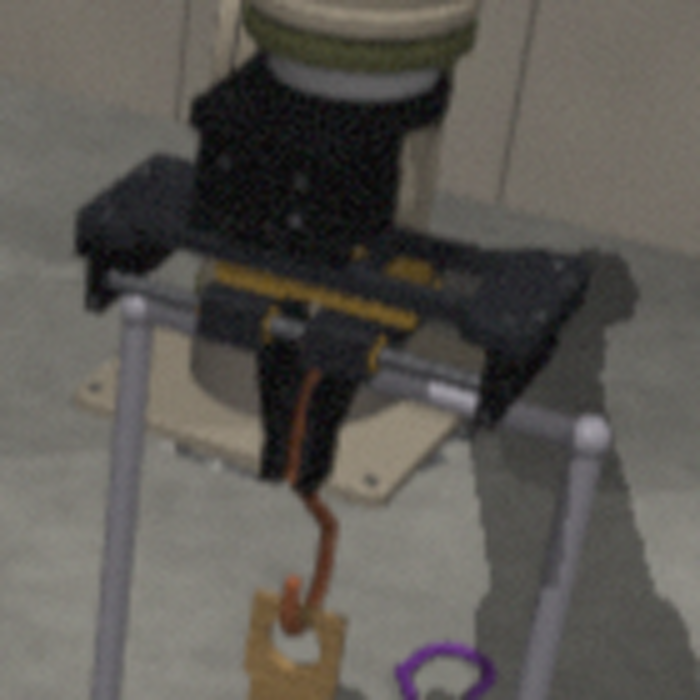

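View pics/d18.png

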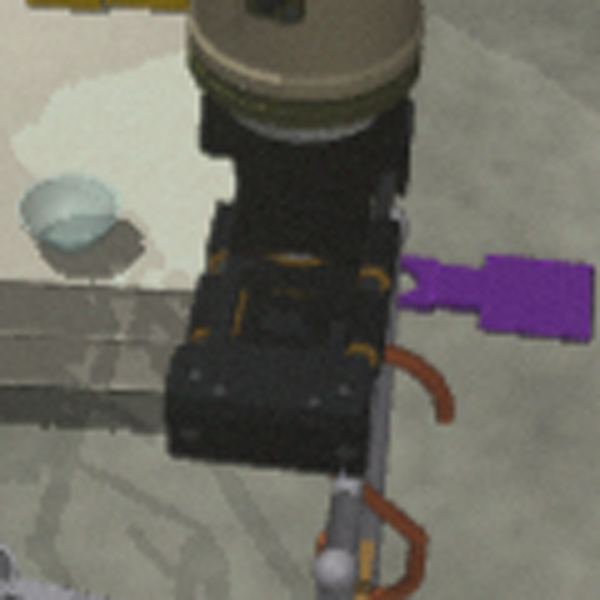

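```bash
python3 -m jog '[[0,0,0.1,0,0,0,-1],[0,0,0,0,0,0,-1]]'; python3 -m jog '[[0,0,0.1,0,0,0,-1],[0,0,0,0,0,0,-1]]'; python3 -m jog '[[0,0,0.1,0,0,0,-1],[0,0,0,0,0,0,-1]]'
```

```text
time: 26.4
ee_pos: [0.5199, 0.2173, 0.279]
eef_rot: [-0.017, 1.0, -0.0, -0.0]
ft_force: [-0.1, -0.8, -1.5]
width: 0.0068
time: 26.65
ee_pos: [0.52, 0.2173, 0.2781]
eef_rot: [-0.017, 1.0, 0.0, 0.0]
ft_force: [-0.2, -0.0, -1.6]
width: 0.007
time: 26.9
ee_pos: [0.52, 0.2173, 0.2777]
eef_rot: [-0.017, 1.0, 0.0, 0.0]
ft_force: [-1.6, -0.5, 4.0]
width: 0.0066
```

```bash
python3 -m jog '[[0,0,-0.04,0,0,0,-1],[0,0,0,0,0,0,-0.85],[0,0,0,0,0,0,-0.7],[0,0,0,0,0,0,-0.4],[0,0,0,0,0,0,0],[0,0,0,0,0,0,0.3],[0,0,0,0,0,0,0.3],[0,0,0,0,0,0,0.3],[0,0,0,0,0,0,0.3]]'
python3 - <<'E'
from h import *
save("scene","s19",(340,100,500,300),4)
save("side","d19",(260,160,400,320),4)
E
```

```text
time: 28.02
ee_pos: [0.52, 0.2173, 0.2775]
eef_rot: [-0.017, 1.0, 0.0, 0.0]
ft_force: [0.2, -0.2, -0.3]
width: 0.0553
```

View pics/s19.png

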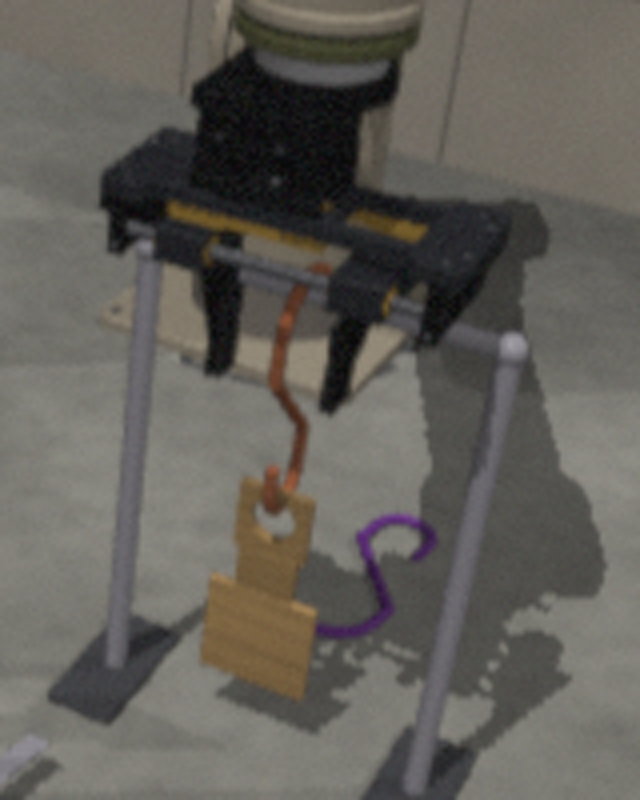

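View pics/d19.png

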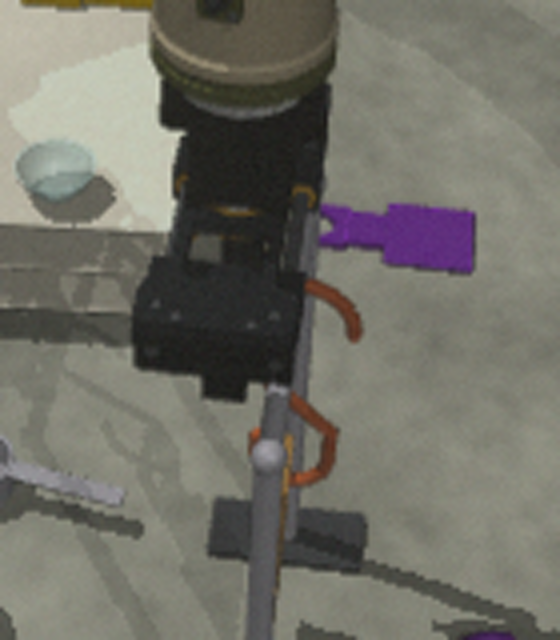

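The hook hangs on the rail with the paddle on it, clear of the open fingers. I'm withdrawing straight up, then letting it settle.

```bash
python3 -m jog '[[0,0,-0.6,0,0,0,0.3],[0,0,-1.2,0,0,0,0.3],[0,0,-2,0,0,0,0.3],[0,0,-2.5,0,0,0,0.3],[0,0,-3,0,0,0,0.3],[0,0,-3,0,0,0,0.3],[0,0,-2,0,0,0,0.3],[0,0,0,0,0,0,0.3],[0,0,0,0,0,0,0.3],[0,0,0,0,0,0,0.3],[0,0,0,0,0,0,0.3],[0,0,0,0,0,0,0.3],[0,0,0,0,0,0,0.3],[0,0,0,0,0,0,0.3],[0,0,0,0,0,0,0.3],[0,0,0,0,0,0,0.3],[0,0,0,0,0,0,0.3],[0,0,0,0,0,0,0.3],[0,0,0,0,0,0,0.3],[0,0,0,0,0,0,0.3]]'
python3 - <<'E'
from h import *
a=r.camera("side")["frame"].astype(int)
save("scene","s20",(340,130,500,310),4)
save("side","d20")
E
python3 -m jog '[[0,0,0,0,0,0,0.3],[0,0,0,0,0,0,0.3],[0,0,0,0,0,0,0.3],[0,0,0,0,0,0,0.3],[0,0,0,0,0,0,0.3],[0,0,0,0,0,0,0.3],[0,0,0,0,0,0,0.3],[0,0,0,0,0,0,0.3],[0,0,0,0,0,0,0.3],[0,0,0,0,0,0,0.3],[0,0,0,0,0,0,0.3],[0,0,0,0,0,0,0.3]]'
python3 - <<'E'
from h import *
old=cv2.imread("pics/d20.png")
for k in range(4):
    p=save("side","d21")
    new=cv2.imread("pics/d21.png")
    print(cv2.absdiff(cv2.GaussianBlur(old,(3,3),0),cv2.GaussianBlur(new,(3,3),0))[190:320,290:370].max())
    old=new
save("scene","s21")
E
```

```text
time: 30.62
ee_pos: [0.5199, 0.2173, 0.4205]
eef_rot: [-0.017, 1.0, 0.0, 0.0]
ft_force: [0.7, -0.0, -0.2]
width: 0.0566
time: 32.28
ee_pos: [0.5199, 0.2173, 0.4205]
eef_rot: [-0.017, 1.0, 0.0, 0.0]
ft_force: [-0.5, -0.9, 0.3]
width: 0.0565
4
5
4
5
```

View pics/s20.png

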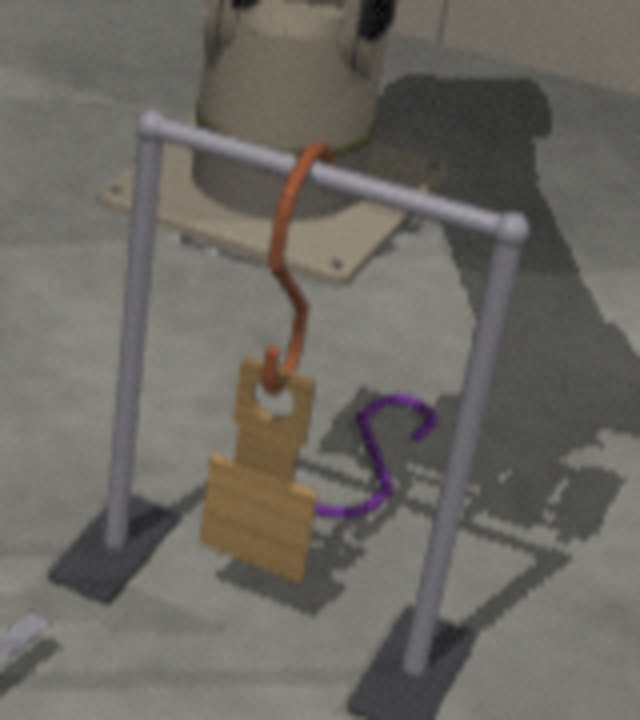

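View pics/d21.png

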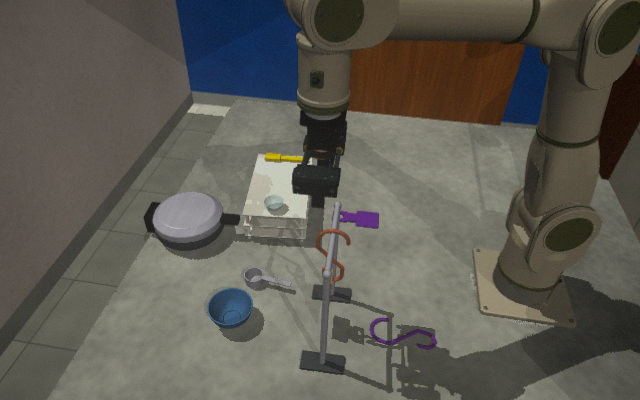

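View pics/s21.png

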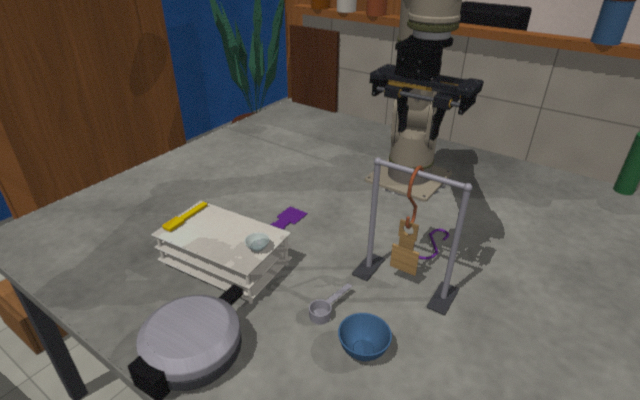

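The hook hangs still on the bar at scene (412,197), with the paddle at (405,250). Frame differences are only noise (at most 5), the gripper is 10 cm clear, and the bystanders haven't moved.

```bash
python3 -c "
from bench import r
print(r.close_job())"
```

```text
the job is handed in; nothing more can be done
None
```

I did the job as asked and handed it in at about 32 s of the 70 s allowed. I took the copper hook off the rail and passed its tip up through the hole in the wooden paddle's handle. Then I lifted the paddle away on the hook, hung both back on the bar and let go. The gripper never took hold of the paddle.

**Last checks:**
- **Stillness:** the hook hangs on the bar with the paddle in its lower bend. Repeated side pictures differed by no more than 5 grey levels, which is noise.
- **Robot clear:** the open fingers are about 10 cm above the rail, and the wrist force reads about zero.
- **Other things:** the bowl, the scoop, the dish on the top tier, the brush and both purple look-alikes look to be where they started. I did not check the dish on the middle tier separately.

**One thing went off plan:** the hook slid about 8 mm down in the grip during the first lift, probably because I lifted just as the fingers finished closing. I re-measured it and allowed for it, and it held steady after that.

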